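Load and clamp the marking plate of the bench roll press

ROBOT

A 6-joint arm with a two-finger parallel gripper is mounted at the origin on the work surface. World frame = base frame: x ahead of the robot, y to its left, z up, the work surface at z = 0. Lengths are in m, angles in rad, forces in N, time in s.
With the tool pointing down it reaches from about 0.225 to 0.875 m from the base axis. Payload 3.4 kg.
Tool frame: the origin (TCP) lies midway between the tips of the shut fingers; the grasp point (between the pads) lies 19 mm behind it (manip.tcp_to_grasp is the distance from the TCP to the grasp point, in m); x points along the fingers, y is the direction in which the jaws open and shut, and the axes are right-handed (so a half turn about x gives the same grasp; the last joint's range is limited). The gripper opens to 85 mm and grips with 20 to 120 N. Pads are 22 mm wide; open, the fingers measure 114 mm over their backs; the gripper's body (76 mm by 85 mm) begins 54 mm behind the grasp point. The pads swing forward as they close: fully open they stand 13 mm farther back than shut.
Start: joints at [-1.298, 0.276, 1.505, -0, 1.361, -0.121], TCP at [0.221, -0.531, 0.231] pointing down, gripper open.
Joint ranges: [-2.89, 2.89], [-0.75, 2.08], [0.22, 2.7], [-1.18, 4.32], [0.11, 2.71], [-2.7, 2.7]. Speed limits (rad/s): [2.57, 2.57, 3.14, 3.14, 3.14, 3.14].

INTERFACE

Orientations are given as a unit quaternion [w, x, y, z].
In Python, from rig import readout, eyes, job, manip gives the robot as it stands. The module is installed in compiled form; this text tells all that it offers.
- The arm moves only by the tool carry_out, never from a script. Its argument "deltas" is one flat list of numbers, 7 for each row, row after row: the shift along the tool's x, y, z scaled (see below), then the turn, a rotation vector about the tool's x, y, z scaled (see below), then the opening, from -1 (shut) to 1 (fully open). In form: [dx, dy, dz, ax, ay, az, grip, dx, dy, dz, ax, ay, az, grip, ...]. A call has 1 to 10 rows; each row shifts and turns the commanded pose from where the row before left it, along the tool's axes as they then stand; what a row does not reach is not made up. The controller multiplies each number of a shift by 60 mm and each number of a turn by 4 degrees. A row lasts 1/8 s, in which the tool goes at most 62.5 mm and 10.7 degrees, less where a joint would pass 70% of its speed; a pose out of reach is approached as far as the arm can. A call with a number of a shift or a turn outside -1 to 1 is refused whole. A call with a gripper value outside its range is refused whole. The fingers move at their own pace and stop on an object; "newtons" is the grip in N (left out, the last holds). Time passes only in rows, so rows that do not move let the fingers close. It gives the time, the measured TCP pose, the force and the opening at its end, in the units of the state.
- readout.get_state(): the state, without advancing time (a new reading comes with each control period).
- eyes.get_image(name): name is "scene" or "top" or "wrist"; returns a dict with "color" (400x640x3 uint8, red, green, blue), "z_map" (400x640 float32, m along the optical axis (not along the pixel's ray), 0 where there is no reading), "mtx" (3x3 intrinsics, pixels), "origin" and "orientation" of the camera in the world. Camera axes: x right, y down, z forward; pixel columns grow to the right and rows downward; lengths in m; the calibration is good to about 2 mm. A picture is of the moment at which its call begins.
- job.sign_off(): hands the job in, once; it reports no verdict.
The state is a dict: "clock": time; "qpos": joint angles; "qd": joint speeds; "effort": joint torques, N m; "position": TCP position; "ee_rot": TCP orientation; "contact_force": force on the tool from outside, world axes, zero at the start; "moment": the same for the moment, N m; "width": finger opening in m.
Only numpy, scipy, OpenCV 4.12 (cv2) and the standard library are available. Lean on these libraries where they do the work, as an engineer would, in place of code of your own. Each camera call takes 0.05 s, during which the arm holds its last target.

TASK

Slide the flat plate with the black handle fully home into the low slot under the press's fixed beam, up to the back stop. Then fit the loose crank fully down on the square spindle on top of the beam, turn it clockwise (seen from above) to the end stop so that the clamp shoe comes down on the plate, lift the crank off and lay it down flat in its steel tray again, hub and knob both inside. Do not drop the crank, and leave the other things on the bench where they are.

Things in the scene. Friction and masses are not known exactly. Their poses are not given: they have to be found in the camera images.
- plate_grip (a point): centre of the loose plate's black handle, an upright bar 44 mm long (x), 16 thick (y), 48 high on the plate's top face. This point is 32 mm above the plate's underside, 24 above its top face, 24 below the handle's top. x points along the handle to the plate's nose, the end that enters the slot first. The centre of mass is about 30 mm ahead: grip firmly.
- plate_nose (a point): middle of the plate's nose edge at its underside, 125 mm ahead (x) of plate_grip; same axes. The aluminium plate lies flat: 160 mm long (x), 100 wide (y), 8 thick, 0.25 kg; its tail is 35 mm behind plate_grip. The handle stays outside, in front of the beam.
- plate_home (a point): where plate_grip must be when the plate is home, with the same axes: x is the direction of insertion. 32 mm above the top of the press's bed. Bed: 12 mm thick, from 20 mm behind this point to 145 mm ahead. Within 6 mm counts as home; the plate's nose then meets the back stop.
- press: fixed grey press, x along the insertion; origin on the bench under the beam, 85 mm ahead of plate_home. Bed 190 mm wide (y). Two steel guide strips 104 mm apart, tops 20 mm above the bench, from x = -30 to 45 mm; ahead of them a flared mouth about 127 mm apart at x = -67. Back stop at x = 40.
- beam_top (a point): middle of the top of the press's fixed beam, 80 mm above the bench. Beam: 40 mm deep (x), 185 wide, 28 high, on two posts 125 mm apart in the clear. Below it hangs the steel clamp shoe, 52 mm deep, 94 wide; the plate slides on the bed under the shoe, in a slot 15 to 18 mm high.
- crank_socket (a point): centre of the crank's underside below its hub, at the mouth of the square socket (19 mm square, 32 deep, 3 mm bevels; sides parallel to x and y). x points from the hub along the arm to the knob, z up.
- crank_hub (a point): grip point in the hub, on its axis, 38 mm above crank_socket. Hub: square steel block 36 x 36 mm, 54 high, faces parallel to x and y (axes as crank_socket). The arm, 22 mm wide and 12 thick, runs along x from the hub's foot. The crank weighs about 0.4 kg.
- crank_knob (a point): grip point on the crank's black knob, an upright cylinder 26 mm across, from 13 to 69 mm above the crank's underside; this point is 47 mm above the underside, 70 mm from the hub's axis. The knob spins freely on its pin, so a hand gripping it can keep its own direction while the crank goes round. Only the position matters.
- spindle_seat (a point): centre of the shoulder (disc 42 mm across) on which the hub's underside rests when fully down: on the spindle's axis, 90 mm above the bench, 10 above the beam. The square shaft, 16 mm (top 5 mm: 13 mm), stands 25 mm above it, sides parallel to this point's x and y, which turn with it. About 0.2 rad of play either way in the fit.
- spindle (a joint): angle of the spindle, rad, growing clockwise seen from above. Hard end stop at 3.6, where the clamp shoe has come down on the plate; it starts between 0 and 0.9. Friction about 0.15 N m; it stays where it is left. Above 3.4 counts as clamped.
- tray_in (a point): centre of the inner floor of the fixed steel tray in which the crank lies: floor 212 (x) x 152 (y) mm, 4 mm above the bench, walls 14 mm above the bench; x and y along its sides.
- crank: the whole crank; origin and axes as crank_socket
- bun_a: round bread roll, 86 mm across, 45 mm high; origin under its centre; leave alone
- bun_b: round bread roll, 86 mm across, 45 mm high; origin under its centre; leave alone
- tin: open loaf tin, 100 x 220 x 70 mm high; origin under its centre; leave alone
- bowl: steel bowl, 140 mm across, 60 mm high; origin under its centre; leave alone
- shaker: glass jar with steel cap, 64 mm across, 110 mm high; origin under its centre; leave alone
- brush: flat pastry brush lying down; origin under its centre; leave alone
- scraper: dough scraper lying flat, 120 mm wide steel blade with wooden grip; origin under its centre; leave alone
Things that resemble listed ones, but are neither listed nor needed, are in the scene too. What is shaped like the crank but pink or red is not meant.

How it is judged:
On the way, in this order (a step that is already met when the one before it is completed fails the run):
1. the plate is fully home under the beam (x of plate_nose in the frame of plate_home above 0.115 m and distance between plate_grip and plate_home below 0.006 m and angle between the x axis of plate_grip and the x axis of plate_home, either way round below 0.05 rad and angle between plate_grip's own z axis and vertical below 0.05 rad and value of joint spindle below 2.2 rad), for 0.2 s.
2. the crank sits fully down on the square spindle (horizontal distance between crank_socket and spindle_seat below 0.006 m and z of crank_socket in the frame of spindle_seat between -0.005 and 0.005 m and angle between crank_socket's own z axis and vertical below 0.1 rad and value of joint spindle below 2.2 rad), for 0.2 s.
3. with the crank on, the spindle is turned clockwise to its end stop (above 3.4 rad) (horizontal distance between crank_socket and spindle_seat below 0.006 m and value of joint spindle above 3.4 rad), for 0.1 s.
4. the crank is lifted clear of the spindle (distance between crank_socket and spindle_seat above 0.045 m), for 0.1 s.
At the end, for the whole second after the job is handed in: The plate is home (handle centre within 6 mm of its home point, square within 0.05 rad, flat), the spindle stands at its end stop (above 3.4 rad), and the crank lies flat and at rest on the tray's floor (hub and knob centres inside the tray, underside within 6 mm of the floor, tilt under 0.08 rad) (x of plate_nose in the frame of plate_home above 0.115 m and distance between plate_grip and plate_home below 0.006 m and angle between the x axis of plate_grip and the x axis of plate_home, either way round below 0.05 rad and angle between plate_grip's own z axis and vertical below 0.05 rad and value of joint spindle above 3.4 rad and x of crank_socket in the frame of tray_in between -0.1 and 0.1 m and y of crank_socket in the frame of tray_in between -0.07 and 0.07 m and z of crank_socket in the frame of tray_in between -0.004 and 0.006 m and angle between crank_socket's own z axis and vertical below 0.08 rad and linear speed of crank below 0.02 m/s and x of crank_knob in the frame of tray_in between -0.1 and 0.1 m and y of crank_knob in the frame of tray_in between -0.07 and 0.07 m); the robot touches nothing.
It fails at once if the crank is dropped (faster than 0.7 m/s while not held) (linear speed of crank above 0.7 m/s and contact force between the fingers and crank below 0.2 N).
It fails at once if one of the other things on the bench is pushed more than 30 mm from its place (distance of any of bun_a, bun_b, tin, bowl, shaker, brush, scraper from where it was at the start of the episode above 0.03 m).
It also fails if it takes over 72 s, if anything falls off the work surface, if the arm or the gripper's body presses on something with over 40 N, if the wrist force passes 120 N, or if a joint passes its speed limit or range.

## Working session

There is one attempt and no reset: what is moved stays moved. The work goes in short steps, Python scripts to look and compute and a tool call to move; the robot and the scene stay as the last step left them, time stands still between calls to the robot, and variables do not carry over. Pictures are saved under pics/ and viewed, and the job is handed in when it is done.

Besides the shell and the picture viewer there is one more tool, called by a JSON object that holds its "name" and its "arguments", one argument or row to a line. carry_out: Moves the arm, as the interface text tells. Its arguments: {"type":"object","properties":{"deltas":{"type":"array"},"newtons":{"type":"number"}},"required":["deltas"]}

```bash
mkdir -p pics; ls
cat > h.py <<'E'
import numpy as np, cv2
from scipy.spatial.transform import Rotation as R
from rig import readout, eyes, job, manip
def q2R(q): return R.from_quat([q[1],q[2],q[3],q[0]]).as_matrix()
def snap(name,fn=None):
    im=eyes.get_image(name)
    if fn: cv2.imwrite('pics/'+fn,cv2.cvtColor(im['color'],cv2.COLOR_RGB2BGR))
    np.savez('last_%s.npz'%name,**{k:np.array(v) for k,v in im.items()})
    return im
def load(name):
    d=np.load('last_%s.npz'%name); return {k:d[k] for k in d}
def cloud(im):
    K=np.array(im['mtx']); z=im['z_map']; h,w=z.shape
    u,v=np.meshgrid(np.arange(w),np.arange(h))
    o=im['orientation']; M=q2R(o) if np.size(o)==4 else np.array(o)
    P=np.stack([(u-K[0,2])/K[0,0]*z,(v-K[1,2])/K[1,1]*z,z],-1)
    W=P@M.T+np.array(im['origin']); W[z==0]=np.nan
    return W
E
python3 - <<'E'
from h import *
print(readout.get_state()); print(manip.tcp_to_grasp)
for n in ['scene','top','wrist']:
    im=snap(n,n+'0.png'); print(n,im['mtx'],im['origin'],im['orientation'])
E
```

```text
pics
{'clock': 0.0, 'qpos': array([-1.29799518e+00,  2.76610433e-01,  1.50616832e+00,  1.13437434e-05,
        1.36070311e+00, -1.20984076e-01]), 'qd': array([ 1.78287652e-04, -5.03609900e-05, -1.52243862e-03,  3.84912225e-04,
        6.48014066e-04, -4.69531552e-04]), 'effort': array([-1.68056026e-04, -4.16773081e+01, -2.45804286e+01,  2.00482054e-05,
        1.12761377e-02,  1.18263662e-05]), 'position': array([ 0.22047894, -0.53045892,  0.2304169 ]), 'ee_rot': array([-0.1376591 , -0.69339802, -0.13899172,  0.6934915 ]), 'contact_force': array([ 0.141831  ,  0.17833137, -0.70443487]), 'moment': array([-0.02800291,  0.01189157,  0.00684381]), 'width': 0.08523789135900231}
0.0187
scene [[476.18854219   0.         321.3307206 ]
 [  0.         476.18854219 191.86197981]
 [  0.           0.           1.        ]] [ 1.27759301 -0.09283932  1.18743837] [-0.21113783  0.68935452  0.66272471 -0.20250215]
top [[423.56080225   0.         319.9224162 ]
 [  0.         423.56080225 201.34320451]
 [  0.           0.           1.        ]] [ 0.46803837 -0.06484375  1.2183596 ] [-0.01979709  0.7147043  -0.698469    0.03077175]
wrist [[351.69109124   0.         316.3909286 ]
 [  0.         351.69109124 198.81932399]
 [  0.           0.           1.        ]] [ 0.29034286 -0.50088379  0.37347548] [ 0.12321824  0.82281969 -0.5484494  -0.0835959 ]
```

View pics/top0.png

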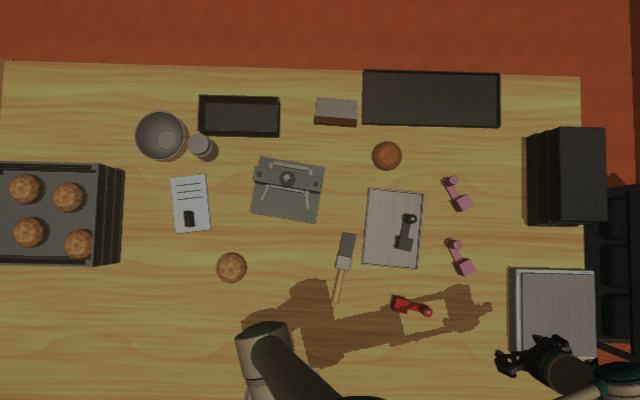

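View pics/scene0.png

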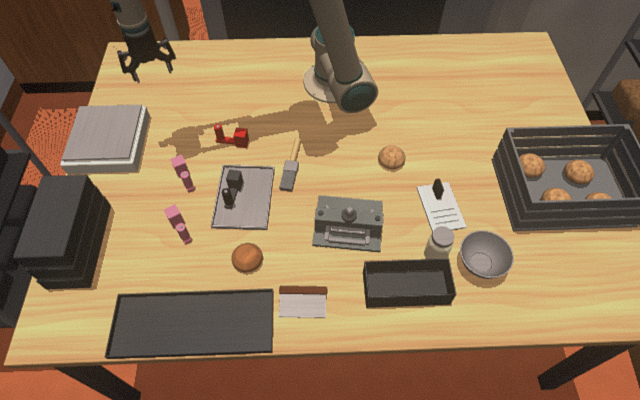

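View pics/wrist0.png

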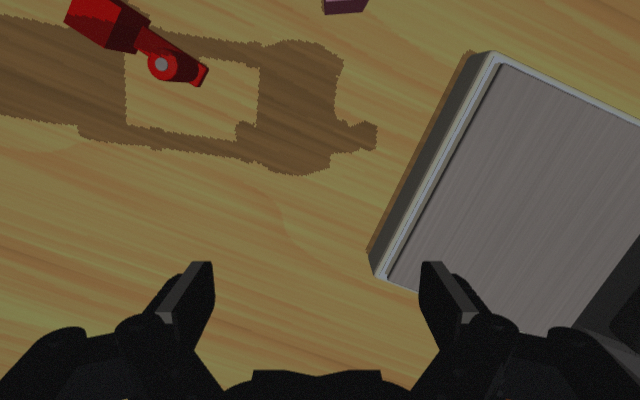

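The top picture shows the plate at about (190,203) with its handle at (189,218), the press at (288,190), and the tray with the grey crank at (395,228), hub below (403,240) and knob above (410,218). Next I'll measure these.

Run:
```python
from h import *
im=load('top'); W=cloud(im)
c=cv2.cvtColor(im['color'],cv2.COLOR_RGB2BGR)
a=cv2.resize(c[140:290,155:335],None,fx=4.4,fy=4,interpolation=cv2.INTER_CUBIC)
cv2.imwrite('pics/t1.png',cv2.resize(c[140:280,160:340],None,fx=4.2,fy=4.2,interpolation=cv2.INTER_CUBIC))
cv2.imwrite('pics/t2.png',cv2.resize(c[170:290,350:450],None,fx=5,fy=5,interpolation=cv2.INTER_CUBIC))
im2=load('scene')
c=cv2.cvtColor(im2['color'],cv2.COLOR_RGB2BGR)
cv2.imwrite('pics/s1.png',cv2.resize(c[150:270,200:400],None,fx=4,fy=4,interpolation=cv2.INTER_CUBIC))
b=W[150:280,150:460]; print(np.nanmedian(b[...,2]))
for (u,v) in [(190,195),(190,218),(288,178),(403,240),(410,217),(395,228),(230,268),(300,300),(270,205)]: print(u,v,W[v,u].round(4))
# plate: z 5..12mm bright
```

```text
0.001990968484298028
190 195 [0.5645 0.2889 0.0066]
190 218 [0.4978 0.2741 0.0478]
288 178 [0.6063 0.0037 0.1174]
403 240 [ 0.4506 -0.3128  0.0532]
410 217 [ 0.5137 -0.3285  0.0666]
395 228 [ 0.4837 -0.3     0.0035]
230 268 [0.3639 0.1593 0.0479]
300 300 [ 0.2745 -0.0327  0.004 ]
270 205 [0.5411 0.0597 0.0083]
```

```bash
sleep 1
```

```text
(no output)
```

View pics/t1.png

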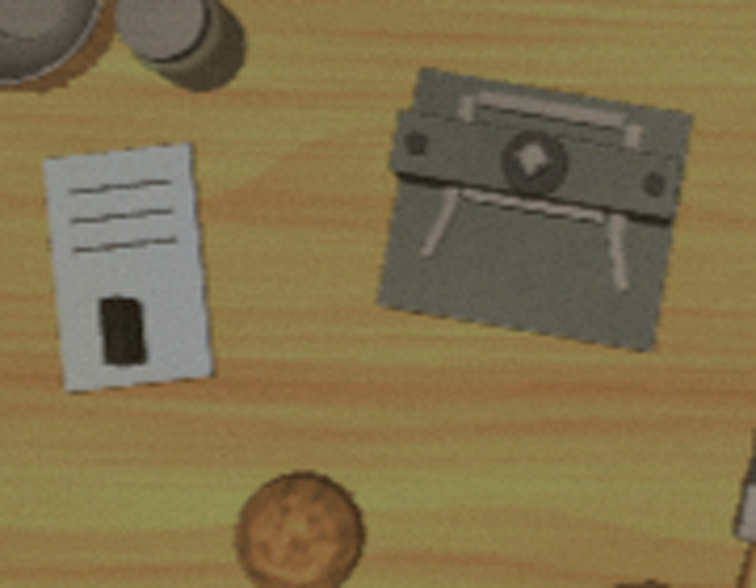

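View pics/t2.png

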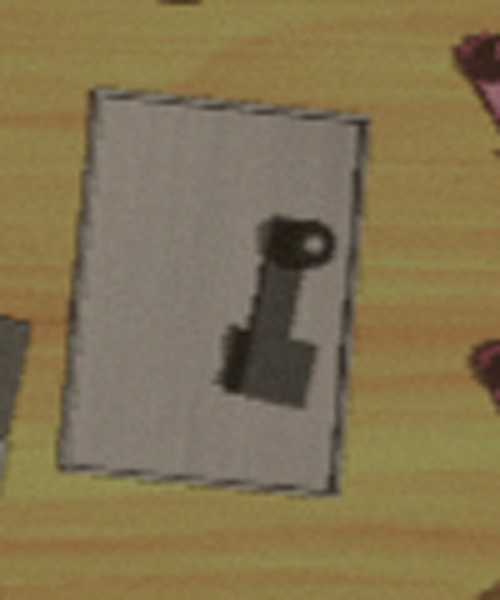

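View pics/s1.png

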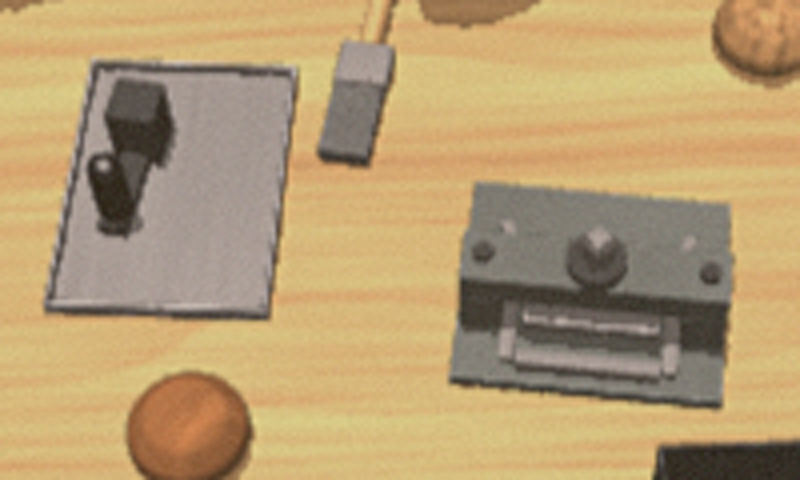

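```bash
cat >> h.py <<'E'
def ray(im,uv,h):
    K=np.array(im['mtx']); M=q2R(im['orientation']); o=np.array(im['origin'])
    uv=np.atleast_2d(np.asarray(uv,float))
    d=np.c_[(uv[:,0]-K[0,2])/K[0,0],(uv[:,1]-K[1,2])/K[1,1],np.ones(len(uv))]@M.T
    t=(h-o[2])/d[:,2]
    return o+d*t[:,None]
def proj(im,P):
    K=np.array(im['mtx']); M=q2R(im['orientation']); o=np.array(im['origin'])
    c=(np.atleast_2d(P)-o)@M; return np.c_[c[:,0]/c[:,2]*K[0,0]+K[0,2],c[:,1]/c[:,2]*K[1,1]+K[1,2]]
def rect(im,mask,h,close=0):
    """largest blob -> min-area rect in world plane z=h"""
    m=mask.astype(np.uint8)
    if close: m=cv2.morphologyEx(m,cv2.MORPH_CLOSE,np.ones((close,close)))
    cs,_=cv2.findContours(m,cv2.RETR_EXTERNAL,cv2.CHAIN_APPROX_NONE)
    c=max(cs,key=cv2.contourArea)[:,0,:]
    P=ray(im,c,h)[:,:2]
    (cx,cy),(w,hh),a=cv2.minAreaRect((P*1000).astype(np.float32))
    return np.array([cx,cy])/1000,(w,hh),a,cv2.contourArea(c)
E
python3 - <<'E'
from h import *
for n in ['top','scene']:
    im=load(n); W=cloud(im)
    X,Y,Z=W[...,0],W[...,1],W[...,2]
    hsv=cv2.cvtColor(im['color'],cv2.COLOR_RGB2HSV)
    print(n)
    box=lambda x0,x1,y0,y1:(X>x0)&(X<x1)&(Y>y0)&(Y<y1)
    pl=box(.42,.68,.2,.36)&(hsv[...,1]<60)&(hsv[...,2]>90)
    print('plate',rect(im,pl,.008,7))
    hd=box(.45,.54,.23,.32)&(Z>.025)
    print('handle',rect(im,hd,.056))
    bm=box(.5,.72,-.13,.13)&(Z>.066)
    print('beam',rect(im,bm,.08))
    sp=box(.5,.72,-.13,.13)&(Z>.0965)
    print('sp',rect(im,sp,.115), np.nanmedian(W[sp],0))
    tr=box(.36,.64,-.4,-.2)&(hsv[...,1]<70)
    print('tray',rect(im,tr,.014,5))
    hb=box(.40,.48,-.36,-.27)&(Z>.03); print('hub',rect(im,hb,.058))
    kb=box(.48,.56,-.37,-.28)&(Z>.03); print('kn',rect(im,kb,.073))
E
```

```text
top
plate (array([0.54120728, 0.2873974 ]), (159.19247436523438, 100.86721801757812), 8.021224975585938, 1895.5)
handle (array([0.49609769, 0.27842828]), (41.45326232910156, 24.4715633392334), 2.510791063308716, 117.5)
beam (array([0.60885895, 0.00981825]), (184.53736877441406, 42.876407623291016), 81.86861419677734, 959.0)
sp (array([0.60728259, 0.00886486]), (17.704437255859375, 15.212957382202148), 27.978425979614258, 31.5) [0.60682866 0.00915442 0.11382512]
tray (array([ 0.4833428 , -0.29165463]), (159.7809600830078, 218.3740692138672), 85.71207427978516, 4155.0)
hub (array([ 0.44179456, -0.31438745]), (41.533653259277344, 35.83242416381836), 77.81024169921875, 174.5)
kn (array([ 0.50942834, -0.32710773]), (24.41036033630371, 32.799983978271484), 1.3021131753921509, 81.5)
scene
plate (array([0.54578973, 0.28613141]), (161.59584045410156, 101.43438720703125), 7.890411376953125, 1400.0)
handle (array([0.50874872, 0.27615582]), (59.19038772583008, 26.685041427612305), 5.837158203125, 112.5)
beam (array([0.61009241, 0.00810363]), (183.10745239257812, 60.15169906616211), 82.2506103515625, 952.5)
sp (array([0.61735016, 0.00717407]), (22.48504066467285, 20.92742919921875), 28.719715118408203, 42.5) [0.61476679 0.00754772 0.11080433]
tray (array([ 0.48913763, -0.29204877]), (160.11776733398438, 225.66195678710938), 85.27130126953125, 3316.5)
hub (array([ 0.45287476, -0.3148916 ]), (45.979061126708984, 54.63671875), 78.73052978515625, 190.0)
kn (array([ 0.52609119, -0.32839755]), (51.70990753173828, 25.477325439453125), 15.147056579589844, 106.5)
```

```bash
cat >> h.py <<'E'
def pose():
    s=readout.get_state(); M=q2R(s['ee_rot']); return s,np.array(s['position']),M
def plan(target,psi_deg,rotmax=1.0,pos=None,psi0=None,vmax=1.0):
    """from measured pose: total world shift & yaw; turn+move spread over n rows. prints units"""
    s,p,M=pose()
    if pos is not None: p=np.array(pos)
    if psi0 is None: psi0=np.degrees(np.arctan2(M[1,1],M[0,1]))
    dpsi=(psi_deg-psi0+180)%360-180
    d=np.array(target)-p
    n=int(max(np.ceil(abs(dpsi)/4/rotmax),np.ceil(np.linalg.norm(d)/.060/vmax),1))
    print('psi0 %.2f dpsi %.2f n %d'%(psi0,dpsi,n),'pos',p.round(4),'q6 %.2f'%s['qpos'][5],'d',d.round(4))
    psi=psi0; rows=[]
    for i in range(n):
        a=np.radians(psi); ty=np.array([np.cos(a),np.sin(a),0]); tz=np.array([np.sin(a),-np.cos(a),0]); tx=np.array([0,0,-1])
        st=d/n
        rows.append([st@tx/.06,st@ty/.06,st@tz/.06,-dpsi/n/4]); psi+=dpsi/n
    for r in rows: print('%.3f,%.3f,%.3f,%.3f,0,0,'%tuple(r))
E
python3 - <<'E'
from h import *
s,p,M=pose(); print(M.round(4)); 
c,sn=np.cos(np.radians(8)),np.sin(np.radians(8))
g=np.array([.5435,.287])-.045*np.array([c,sn]); print(g)
plan([g[0]-.03,g[1],.15],98); plan([g[0]-.03,g[1],.15],-82)
E
```

```text
[[-4.000e-04  3.837e-01 -9.235e-01]
 [ 1.300e-03 -9.235e-01 -3.837e-01]
 [-1.000e+00 -1.400e-03 -2.000e-04]]
[0.49893794 0.28073721]
psi0 -67.44 dpsi 165.44 n 42 pos [ 0.2205 -0.5306  0.2306] q6 -0.12 d [ 0.2484  0.8114 -0.0806]
0.032,-0.260,-0.215,-0.985,0,0,
0.032,-0.244,-0.232,-0.985,0,0,
0.032,-0.228,-0.248,-0.985,0,0,
0.032,-0.210,-0.263,-0.985,0,0,
0.032,-0.191,-0.277,-0.985,0,0,
0.032,-0.172,-0.289,-0.985,0,0,
0.032,-0.152,-0.301,-0.985,0,0,
0.032,-0.131,-0.310,-0.985,0,0,
0.032,-0.109,-0.319,-0.985,0,0,
0.032,-0.087,-0.325,-0.985,0,0,
0.032,-0.064,-0.331,-0.985,0,0,
0.032,-0.042,-0.334,-0.985,0,0,
0.032,-0.018,-0.336,-0.985,0,0,
0.032,0.005,-0.337,-0.985,0,0,
0.032,0.028,-0.336,-0.985,0,0,
0.032,0.051,-0.333,-0.985,0,0,
0.032,0.074,-0.329,-0.985,0,0,
0.032,0.096,-0.323,-0.985,0,0,
0.032,0.118,-0.315,-0.985,0,0,
0.032,0.139,-0.307,-0.985,0,0,
0.032,0.160,-0.296,-0.985,0,0,
0.032,0.180,-0.285,-0.985,0,0,
0.032,0.199,-0.272,-0.985,0,0,
0.032,0.217,-0.257,-0.985,0,0,
0.032,0.234,-0.242,-0.985,0,0,
0.032,0.250,-0.225,-0.985,0,0,
0.032,0.265,-0.207,-0.985,0,0,
0.032,0.279,-0.189,-0
[... 298 characters left out ...]
5,0.031,-0.985,0,0,
0.032,0.332,0.054,-0.985,0,0,
0.032,0.328,0.077,-0.985,0,0,
0.032,0.322,0.099,-0.985,0,0,
0.032,0.314,0.121,-0.985,0,0,
psi0 -67.44 dpsi -14.56 n 15 pos [ 0.2205 -0.5306  0.2306] q6 -0.12 d [ 0.2484  0.8114 -0.0806]
0.090,-0.727,-0.601,0.243,0,0,
0.090,-0.737,-0.588,0.243,0,0,
0.090,-0.747,-0.576,0.243,0,0,
0.090,-0.756,-0.563,0.243,0,0,
0.090,-0.766,-0.550,0.243,0,0,
0.090,-0.775,-0.537,0.243,0,0,
0.090,-0.784,-0.524,0.243,0,0,
0.090,-0.793,-0.511,0.243,0,0,
0.090,-0.801,-0.497,0.243,0,0,
0.090,-0.809,-0.483,0.243,0,0,
0.090,-0.818,-0.470,0.243,0,0,
0.090,-0.825,-0.456,0.243,0,0,
0.090,-0.833,-0.442,0.243,0,0,
0.090,-0.840,-0.428,0.243,0,0,
0.090,-0.847,-0.413,0.243,0,0,
```

{"name": "carry_out", "arguments": {
  "deltas": [0,-0.73,-0.6,0.24,0,0,1,0,-0.74,-0.59,0.24,0,0,1,0,-0.75,-0.58,0.24,0,0,1,0,-0.76,-0.56,0.24,0,0,1,0,-0.77,-0.55,0.24,0,0,1,0,-0.78,-0.54,0.24,0,0,1,0,-0.78,-0.52,0.24,0,0,1,0,-0.79,-0.51,0.24,0,0,1,0,-0.8,-0.5,0.24,0,0,1,0,-0.81,-0.48,0.24,0,0,1],
  "newtons": 100
}}

```text
clock: 1.4
position: [0.3856, 0.0128, 0.2314]
ee_rot: [0.08, 0.703, 0.079, -0.702]
contact_force: [1.7, -0.7, 0.2]
width: 0.0854
```

{"name": "carry_out", "arguments": {
  "deltas": [0.1,-0.82,-0.47,0.24,0,0,1,0.2,-0.82,-0.46,0.24,0,0,1,0.2,-0.83,-0.44,0.24,0,0,1,0.2,-0.84,-0.43,0.24,0,0,1,0.2,-0.85,-0.41,0.24,0,0,1,0,0,0,0,0,0,1,0,0,0,0,0,0,1]
}}

```text
clock: 2.28
position: [0.4671, 0.2809, 0.1768]
ee_rot: [-0.051, -0.705, -0.05, 0.706]
contact_force: [-0.2, -1.1, 0.9]
width: 0.0854
```

Run:
```python
from h import *
im=snap('wrist','w1.png'); s,p,M=pose(); print(p,s['clock'],s['contact_force'],M.round(3))
W=cloud(im)
for v in range(60,400,60): print([W[v,u].round(3).tolist() for u in (200,320,440)])
```

```text
[0.46722047 0.28049805 0.17714736] 2.325 [-0.20289125 -0.18853195  1.06863006] [[-0.001  0.142 -0.99 ]
 [-0.001 -0.99  -0.142]
 [-1.     0.001  0.001]]
[[0.552, 0.393, 0.001], [0.566, 0.293, 0.008], [0.581, 0.193, -0.0]]
[[0.502, 0.392, 0.0], [0.52, 0.287, 0.034], [0.532, 0.18, 0.0]]
[[0.447, 0.388, 0.002], [0.465, 0.278, 0.008], [0.479, 0.167, -0.0]]
[[0.386, 0.386, 0.001], [0.402, 0.269, 0.0], [0.419, 0.152, 0.0]]
[[0.462, 0.325, 0.206], [0.335, 0.259, -0.0], [0.479, 0.24, 0.213]]
[[0.481, 0.31, 0.255], [0.259, 0.248, -0.0], [0.489, 0.257, 0.255]]
```

View pics/w1.png

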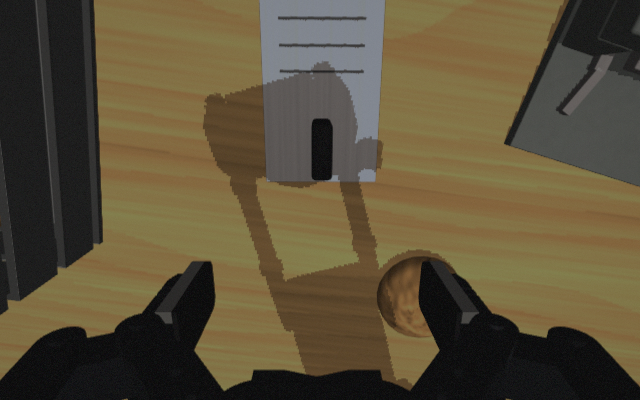

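The wrist view shows the plate, with its handle at pixels (311–332, 118–182). Its tail edge is at row 182.

Run:
```python
from h import *
im=load('wrist'); W=cloud(im); X,Y,Z=[W[...,i] for i in range(3)]
m=(Z>.05)&(Z<.065)&(X>.45)&(X<.55)&(Y>.25)&(Y<.31)
print('handle top',rect(im,m,.056),np.nanmedian(Z[m]))
P=W[m]; print(P.min(0),P.max(0))
g=cv2.cvtColor(im['color'],cv2.COLOR_RGB2HSV)
m=(Z>.005)&(Z<.012)&(X>.43)&(X<.7)&(Y>.22)&(Y<.35)
r=rect(im,m,.008,5);print('plate',r)
# side edges
for row in (20,60,100,150):
    u=np.where(m[row])[0]; print(row,u.min(),u.max(), ray(im,[[u.min(),row],[u.max()+1,row]],.008)[:,:2].round(4).tolist())
u=[ (300,v) for v in range(170,190)]; 
print(ray(im,[(x,np.where(m[:,x])[0].max()+1) for x in (285,300,350,365)],.008).round(4))
```

```text
handle top (array([0.49884625, 0.28268695]), (43.149986267089844, 15.730770111083984), 7.998432636260986, 1140.5) 0.05593628343509527
[0.47644346 0.27241882 0.05071313] [0.52044079 0.29306911 0.05824025]
plate (array([0.53670105, 0.28809302]), (147.49595642089844, 99.75375366210938), 8.06802749633789, 21126.0)
20 260 383 [[0.5883, 0.3452], [0.6026, 0.2468]]
60 261 381 [[0.5587, 0.3414], [0.573, 0.2425]]
100 263 379 [[0.5272, 0.3367], [0.5415, 0.2379]]
150 265 376 [[0.4848, 0.3307], [0.4991, 0.2321]]
[[0.4591 0.3097 0.008 ]
 [0.4602 0.296  0.008 ]
 [0.4667 0.2508 0.008 ]
 [0.4687 0.2372 0.008 ]]
```

Run:
```python
from h import *
plan([.4988,.2825,.1771],-82); plan([.4988,.2825,.015],-82,pos=[.4988,.2825,.1771])
```

```text
psi0 -81.85 dpsi -0.15 n 1 pos [0.4672 0.2805 0.1771] q6 1.84 d [ 0.0316  0.002  -0.    ]
0.001,0.042,-0.526,0.038,0,0,
psi0 -81.85 dpsi -0.15 n 3 pos [0.4988 0.2825 0.1771] q6 1.84 d [ 0.      0.     -0.1621]
0.901,0.000,0.000,0.013,0,0,
0.901,0.000,0.000,0.013,0,0,
0.901,0.000,0.000,0.013,0,0,
```

{"name": "carry_out", "arguments": {
  "deltas": [0,0.04,-0.53,0.04,0,0,1,0.7,0,0,0,0,0,1,0.7,0,0,0,0,0,1,0.6,0,0,0,0,0,1,0.4,0,0,0,0,0,1,0.3,0,0,0,0,0,1,0,0,0,0,0,0,1]
}}

```text
clock: 3.2
position: [0.4986, 0.2817, 0.0148]
ee_rot: [-0.049, -0.705, -0.048, 0.706]
contact_force: [0.3, 0.2, 0.8]
width: 0.0855
```

{"name": "carry_out", "arguments": {
  "deltas": [0,0,0,0,0,0,-1,0,0,0,0,0,0,-1,0,0,0,0,0,0,-1,0,0,0,0,0,0,-1,0,0,0,0,0,0,-1,0,0,0,0,0,0,-1],
  "newtons": 100
}}

```text
clock: 3.95
position: [0.5, 0.2837, 0.016]
ee_rot: [0.049, 0.706, 0.049, -0.705]
contact_force: [-1.3, -1.5, 5.4]
width: 0.0148
```

{"name": "carry_out", "arguments": {
  "deltas": [-0.4,0,0,0,0,0,-1,-0.6,0,0,0,0,0,-1,-0.6,0,0,0,0,0,-1,0,0,0,0,0,0,-1,0,0,0,0,0,0,-1]
}}

```text
clock: 4.58
position: [0.4984, 0.2832, 0.1098]
ee_rot: [-0.05, -0.704, -0.049, 0.706]
contact_force: [-0.7, -0.4, -2.6]
width: 0.0147
```

Run:
```python
from h import *
im=snap('wrist','w2.png'); s,p,M=pose(); print(p,s['contact_force'],s['moment'],s['width'])
plan([.3763,.0422,p[2]],-98)
W=cloud(im)
for v in (20,60,90): print([W[v,u].round(4).tolist() for u in (290,320,350)])
```

```text
[0.49806678 0.28297444 0.10933067] [ 0.9085388  -0.6592526  -1.35944121] [ 0.01266184  0.05228864 -0.00918254] 0.014988731961541364
psi0 -81.99 dpsi -16.01 n 5 pos [0.4981 0.283  0.1093] q6 1.83 d [-0.1218 -0.2408  0.    ]
0.000,0.738,0.514,0.800,0,0,
0.000,0.766,0.472,0.800,0,0,
0.000,0.791,0.428,0.800,0,0,
0.000,0.814,0.383,0.800,0,0,
0.000,0.834,0.337,0.800,0,0,
[[0.5977, 0.3086, 0.1006], [0.5991, 0.297, 0.1018], [0.6007, 0.2855, 0.1019]]
[[0.5831, 0.3068, 0.1022], [0.5849, 0.2949, 0.1009], [0.5866, 0.283, 0.1008]]
[[0.5717, 0.3055, 0.1007], [0.5735, 0.2933, 0.1027], [0.5752, 0.2812, 0.1022]]
```

View pics/w2.png

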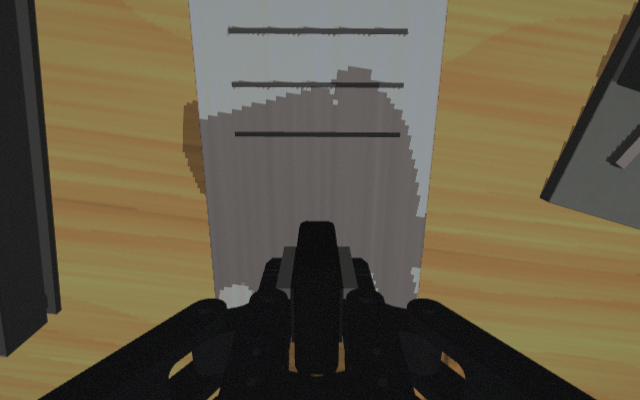

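Run:
```python
from h import *
im=load('wrist'); W=cloud(im); s,p,M=pose()
m=(W[...,2]>.09)&(W[...,2]<.11)
L=[];Rr=[]
for row in range(5,200,5):
    u=np.where(m[row,150:480])[0]+150; L.append(ray(im,[[u.min(),row]],.1013)[0,:2]); Rr.append(ray(im,[[u.max()+1,row]],.1013)[0,:2])
L=np.array(L);Rr=np.array(Rr)
for E in (L,Rr):
    k=np.polyfit(E[:,0],E[:,1],1); print('yaw',np.degrees(np.arctan(k[0])), 'y at tcp x',np.polyval(k,p[0]), np.abs(np.polyval(k,E[:,0])-E[:,1]).max())
print(p)
```

```text
yaw 7.717634211711438 y at tcp x 0.3342553788337279 0.00020011659517482627
yaw 7.841144770796325 y at tcp x 0.23346579258216962 0.00021778942146832847
[0.49806678 0.28297444 0.10933067]
```

{"name": "carry_out", "arguments": {
  "deltas": [0,0.74,0.51,0.8,0,0,-1,0,0.77,0.47,0.8,0,0,-1,0,0.79,0.43,0.8,0,0,-1,0,0.81,0.38,0.8,0,0,-1,0,0.83,0.34,0.8,0,0,-1,0,0,0,0,0,0,-1,0,0,0,0,0,0,-1]
}}

```text
clock: 5.5
position: [0.378, 0.0431, 0.1106]
ee_rot: [0.05, -0.705, 0.049, 0.706]
contact_force: [0.7, -0.0, -1.8]
width: 0.0154
```

Run:
```python
from h import *
im=snap('wrist','w3.png'); im=snap('top','t3.png'); s,p,M=pose(); print(p,s['contact_force'],s['moment'],s['width'],np.degrees(np.arctan2(M[1,1],M[0,1])))
c=cv2.cvtColor(im['color'],cv2.COLOR_RGB2BGR)
cv2.imwrite('pics/t3.png',cv2.resize(c[140:280,200:380],None,fx=4.2,fy=4.2,interpolation=cv2.INTER_CUBIC))
```

```text
[0.37859887 0.04370821 0.11088795] [ 0.21775925 -0.20068808 -2.02377546] [-0.00529937  0.06001216 -0.03188843] 0.014927551936440405 -97.92904076319014
```

View pics/w3.png

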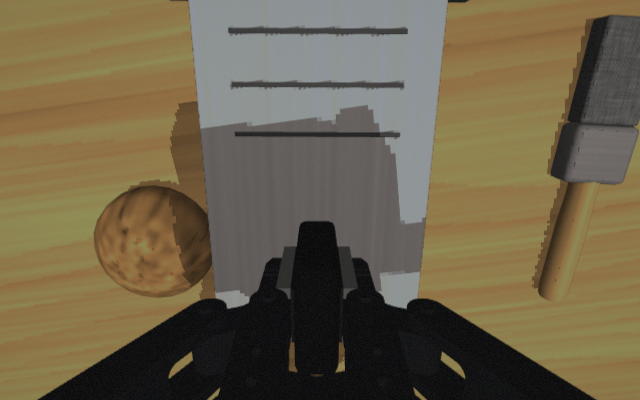

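View pics/t3.png

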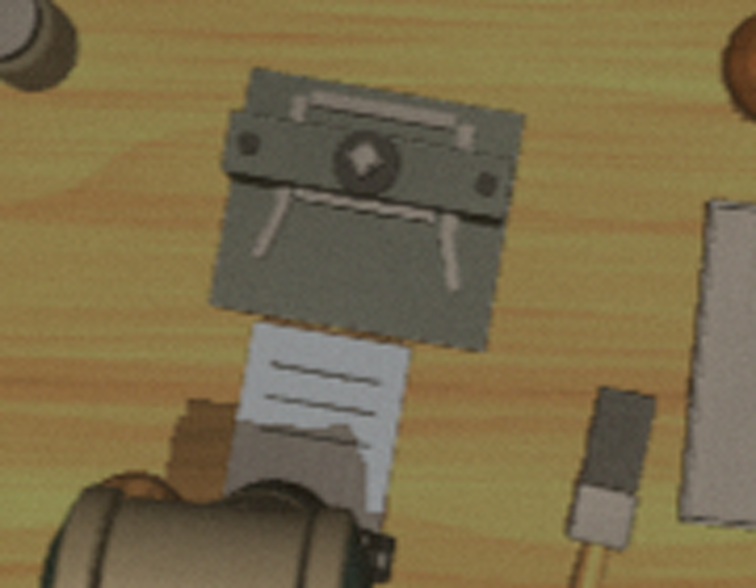

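The top view shows the plate straight below the press mouth. Now I'll check how well it lines up sideways.

Run:
```python
from h import *
im=load('top'); W=cloud(im); X,Y,Z=[W[...,i] for i in range(3)]
bm=(X>.5)&(X<.72)&(Y>-.13)&(Y<.13)&(Z>.066)
b=rect(im,bm,.08); print('beam',b)
bed=(X>.49)&(X<.72)&(Y>-.14)&(Y<.15)
g=cv2.cvtColor(im['color'],cv2.COLOR_RGB2HSV); bed&=(g[...,1]<75)
print('bed',rect(im,bed,.012,5))
pl=(Z>.085)&(Z<.12)&(X>.42)&(X<.51)&(Y>-.06)&(Y<.12)
L=[];Rr=[]
for row in range(220,250):
    u=np.where(pl[row])[0]
    if len(u)<20: continue
    L.append(ray(im,[[u.min()-.5,row]],.1025)[0,:2]);Rr.append(ray(im,[[u.max()+.5,row]],.1025)[0,:2])
L=np.array(L);Rr=np.array(Rr)
kl=np.polyfit(L[:,0],L[:,1],1);kr=np.polyfit(Rr[:,0],Rr[:,1],1)
print(len(L),np.degrees(np.arctan(kl[0])),np.degrees(np.arctan(kr[0])))
pr=rect(im,pl,.1025); print('pl',pr)
# lateral offset of plate centre from press axis through beam centre yaw -8
mid=(np.polyval(kl,.47)+np.polyval(kr,.47))/2
for yaw in (-7.5,-8,-8.5):
    a=np.radians(yaw); n=np.array([-np.sin(a),np.cos(a)]); print(yaw,(np.array([.47,mid])-b[0])@n)
```

```text
beam (array([0.60880615, 0.00982196]), (184.5817108154297, 42.98359680175781), 81.51002502441406, 961.5)
bed (array([0.57627661, 0.01763399]), (195.30552673339844, 186.46377563476562), 81.86096954345703, 3871.0)
30 -4.29460389456359 -0.17339362395586164
pl (array([0.45675513, 0.03286236]), (100.09651184082031, 84.49806213378906), 82.00482940673828, 1098.0)
-7.5 0.0046639849180618535
-8 0.0034366999662564313
-8.5 0.002209153296442852
```

{"name": "carry_out", "arguments": {
  "deltas": [0.5,0.02,0,0,0,0,-1,0.5,0,0,0,0,0,-1,0.32,0,0,0,0,0,-1,0,0,0,0,0,0,-1,0,0,0,0,0,0,-1]
}}

```text
clock: 6.22
position: [0.3789, 0.0423, 0.0324]
ee_rot: [-0.049, 0.706, -0.049, -0.705]
contact_force: [0.6, -0.6, -1.9]
width: 0.015
```

Run:
```python
from h import *
im=snap('wrist','w4.png'); s,p,M=pose(); print(p,s['contact_force'],s['moment'],s['width'],np.degrees(np.arctan2(M[1,1],M[0,1])))
im=snap('scene'); c=cv2.cvtColor(im['color'],cv2.COLOR_RGB2BGR)
cv2.imwrite('pics/s4.png',cv2.resize(c[110:260,270:430],None,fx=4,fy=4,interpolation=cv2.INTER_CUBIC))
```

```text
[0.37902776 0.04217391 0.03269667] [ 0.64415318  0.46916818 -1.99150462] [-0.00660384  0.04120613 -0.00723254] 0.014938674590097779 -97.93284535069171
```

View pics/w4.png

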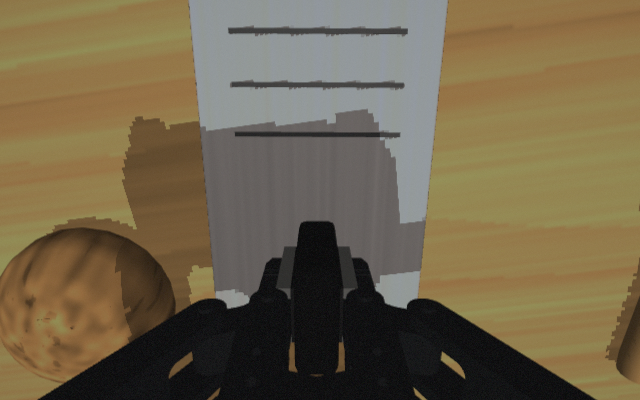

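View pics/s4.png

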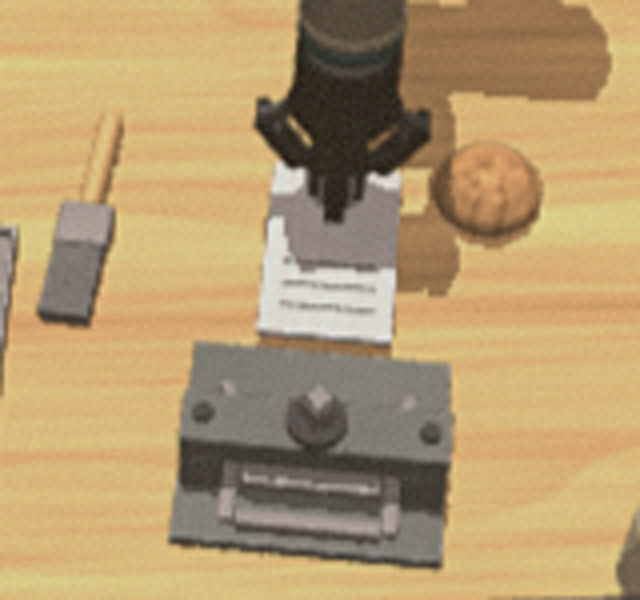

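{"name": "carry_out", "arguments": {
  "deltas": [0.04,0,-0.3,0,0,0,-1,0,0,-0.3,0,0,0,-1,0,0,-0.3,0,0,0,-1,0,0,-0.3,0,0,0,-1,0,0,-0.3,0,0,0,-1,0,0,-0.3,0,0,0,-1]
}}

```text
clock: 7.08
position: [0.4861, 0.0265, 0.0296]
ee_rot: [0.049, -0.705, 0.049, 0.705]
contact_force: [-0.6, 0.1, -2.7]
width: 0.0148
```

Run:
```python
from h import *
im=snap('wrist','w5.png'); s,p,M=pose(); print(p,s['contact_force'],s['moment'],s['width'],np.degrees(np.arctan2(M[1,1],M[0,1])))
```

```text
[0.48991553 0.02598782 0.02991924] [ 4.0673188  -0.9121835  -1.20344287] [ 0.00102912 -0.104616   -0.04065922] 0.014927947777624146 -98.01682083853473
```

View pics/w5.png

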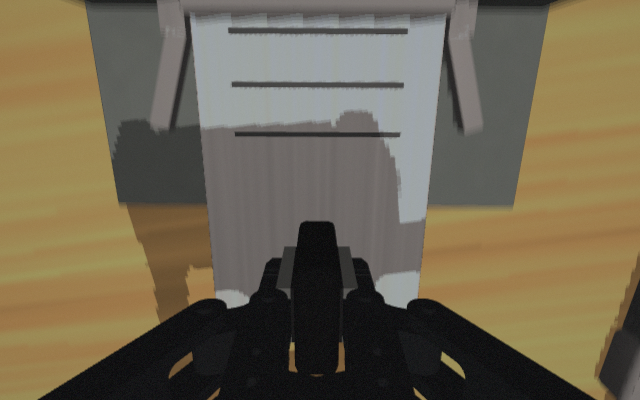

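{"name": "carry_out", "arguments": {
  "deltas": [0.01,0,-0.15,0,0,0,-1,0.01,0,-0.15,0,0,0,-1,0,0,-0.15,0,0,0,-1,0,0,0,0,0,0,-1]
}}

```text
clock: 7.62
position: [0.5126, 0.0228, 0.0286]
ee_rot: [-0.049, 0.706, -0.049, -0.705]
contact_force: [0.5, 0.0, -2.5]
width: 0.0151
```

{"name": "carry_out", "arguments": {
  "deltas": [0,0,-0.08,0,0,0,-1,0,0,-0.08,0,0,0,-1,0,0,0,0,0,0,-1]
}}

```text
clock: 8.0
position: [0.5217, 0.0216, 0.0286]
ee_rot: [-0.049, 0.706, -0.049, -0.705]
contact_force: [-0.4, -0.7, -1.6]
width: 0.0149
```

{"name": "carry_out", "arguments": {
  "deltas": [0,0,-0.05,0,0,0,-1,0,0,-0.05,0,0,0,-1,0,0,-0.05,0,0,0,-1,0,0,0,0,0,0,-1]
}}

```text
clock: 8.5
position: [0.5282, 0.0208, 0.0283]
ee_rot: [0.05, -0.704, 0.049, 0.707]
contact_force: [-4.3, 2.0, 1.6]
width: 0.0147
```

{"name": "carry_out", "arguments": {
  "deltas": [0,0,-0.03,0,0,0,-1,0,0,0,0,0,0,-1]
}}

```text
clock: 8.75
position: [0.5281, 0.0209, 0.0283]
ee_rot: [0.05, -0.703, 0.049, 0.708]
contact_force: [-9.2, 2.1, 4.7]
width: 0.0145
```

Run:
```python
from h import *
im=snap('wrist','w6.png'); s,p,M=pose(); print(p,s['contact_force'],s['moment'],s['width'],np.degrees(np.arctan2(M[1,1],M[0,1])))
im=snap('scene'); c=cv2.cvtColor(im['color'],cv2.COLOR_RGB2BGR)
cv2.imwrite('pics/s6.png',cv2.resize(c[110:260,270:430],None,fx=4,fy=4,interpolation=cv2.INTER_CUBIC))
```

```text
[0.52813601 0.02088816 0.02832077] [-9.27198984  1.08092882  5.52213392] [ 0.14516738  0.81440375 -0.12958952] 0.014748026778195604 -98.00964141076186
```

View pics/w6.png

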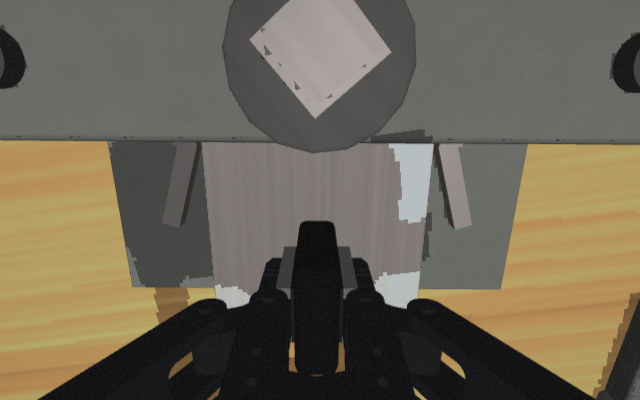

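View pics/s6.png

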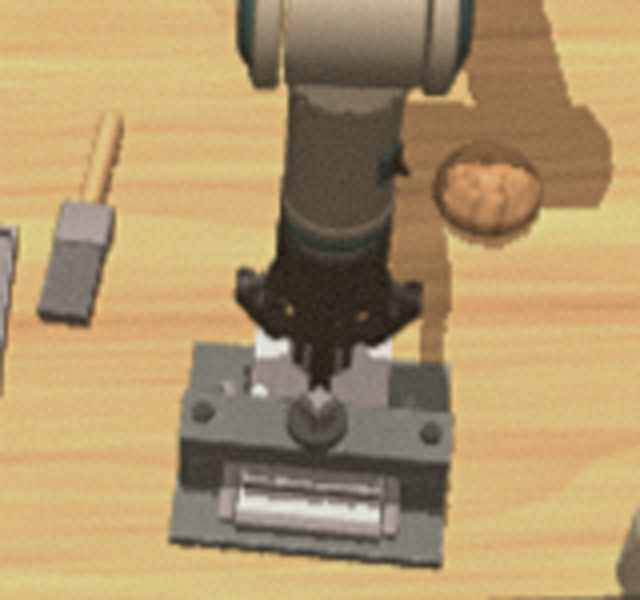

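The wrist view shows the spindle square at pixels (320,50) on the dark disc. In the scene view the plate's nose is against the back stop at (310,515). Next I release the handle.

{"name": "carry_out", "arguments": {
  "deltas": [0,0,0.04,0,0,0,-1,0,0,0,0,0,0,1,0,0,0,0,0,0,1,0,0,0,0,0,0,1,0,0,0,0,0,0,1,-0.3,0,0,0,0,0,1,-0.7,0,0,0,0,0,1,-1,0,0,0,0,0,1,-0.5,0,0,0,0,0,1,0,0,0,0,0,0,1]
}}

```text
clock: 10.1
position: [0.5314, 0.0203, 0.1813]
ee_rot: [-0.049, 0.708, -0.049, -0.703]
contact_force: [0.3, -0.3, -0.6]
width: 0.0855
```

Run:
```python
from h import *
im=snap('wrist','w7.png'); s,p,M=pose(); print(p,s['contact_force'],s['width'],s['qpos'])
W=cloud(im); X,Y,Z=[W[...,i] for i in range(3)]
m=(Z>.049+.012)&(Z<.075)&(X>.49)&(X<.56)&(Y>-.01)&(Y<.06)
print('handle',rect(im,m,.068),np.nanmedian(Z[m]))
m=(Z>.084)&(Z<.097)&(X>.54); print('disc',rect(im,(Z>.0865)&(X>.54)&(X<.7),.09))
m=(Z>.107)&(X>.54)&(Z<.13); print('sp',rect(im,m,.115),np.nanmedian(Z[m]),m.sum())
m=(Z>.07)&(Z<.135)&(X>.52); print('beam',rect(im,m,.08))
```

```text
[0.52996314 0.02043076 0.1793752 ] [-1.17306415 -0.23470059 -0.63979346] 0.08567399798671668 [-9.26303757e-02  2.43209286e-01  1.68550436e+00 -1.06466095e-04
  1.21040130e+00  1.61776932e+00]
handle (array([0.52752216, 0.02162098]), (15.203210830688477, 43.97178268432617), 81.60990142822266, 1050.5) 0.06795846036496367
disc (array([0.43817462, 0.13596452]), (332.4580383300781, 128.2095489501953), 82.11348724365234, 18367.0)
sp (array([0.61020886, 0.00983666]), (15.634026527404785, 15.633259773254395), 32.477378845214844, 759.0) 0.11491465965882078 797
beam (array([0.61080164, 0.00977148]), (183.69639587402344, 42.787864685058594), 81.75450897216797, 17244.5)
```

View pics/w7.png

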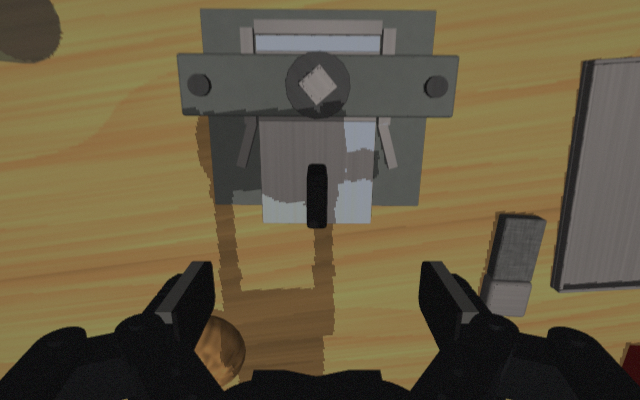

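The plate reads as home: 84.1 mm from the beam against 85 nominal, with no sideways offset. Next I'll refine the spindle angle and plan the flight to the crank.

Run:
```python
from h import *
im=load('wrist')
c=cv2.cvtColor(im['color'],cv2.COLOR_RGB2GRAY)
cr=c[40:130,275:365]; 
_,m=cv2.threshold(cv2.GaussianBlur(cr,(3,3),0),0,255,cv2.THRESH_OTSU)
M=np.zeros_like(c); M[40:130,275:365]=m
d=np.hypot(*(np.indices(c.shape)-np.array([84,318])[:,None,None])); M[d>26]=0
print('sq',rect(im,M>0,.115)); 
cv2.imwrite('pics/sq.png',cv2.resize(np.hstack([cr,M[40:130,275:365]]),None,fx=4,fy=4,interpolation=cv2.INTER_CUBIC))
plan([.444,-.313,.19],78,rotmax=1)
```

```text
sq (array([0.60951196, 0.00983834]), (15.171647071838379, 15.372648239135742), 32.07455062866211, 701.0)
psi0 -98.00 dpsi 176.00 n 44 pos [0.53   0.0204 0.1794] q6 1.62 d [-0.086  -0.3334  0.0106]
-0.004,0.130,0.015,-1.000,0,0,
-0.004,0.128,0.024,-1.000,0,0,
-0.004,0.126,0.033,-1.000,0,0,
-0.004,0.124,0.041,-1.000,0,0,
-0.004,0.121,0.050,-1.000,0,0,
-0.004,0.117,0.058,-1.000,0,0,
-0.004,0.112,0.066,-1.000,0,0,
-0.004,0.108,0.074,-1.000,0,0,
-0.004,0.102,0.081,-1.000,0,0,
-0.004,0.096,0.088,-1.000,0,0,
-0.004,0.090,0.095,-1.000,0,0,
-0.004,0.083,0.101,-1.000,0,0,
-0.004,0.076,0.106,-1.000,0,0,
-0.004,0.068,0.111,-1.000,0,0,
-0.004,0.060,0.116,-1.000,0,0,
-0.004,0.052,0.120,-1.000,0,0,
-0.004,0.044,0.123,-1.000,0,0,
-0.004,0.035,0.126,-1.000,0,0,
-0.004,0.026,0.128,-1.000,0,0,
-0.004,0.017,0.129,-1.000,0,0,
-0.004,0.008,0.130,-1.000,0,0,
-0.004,-0.001,0.130,-1.000,0,0,
-0.004,-0.010,0.130,-1.000,0,0,
-0.004,-0.019,0.129,-1.000,0,0,
-0.004,-0.028,0.127,-1.000,0,0,
-0.004,-0.037,0.125,-1.000,0,0,
-0.004,-0.046,0.122,-1.000,0,0,
-0.004,-0.054,0.119,-1.000,0,0,
-0.004,-0.062,0.115,-1.000,0,0,
-0.004,-0.070,0.110,-1.000,0,0,
-0.004,-0.078,0.105,-1.000,0,0,
-0.004,-0.085,0.099,-1.000,0,0,
-0.004,-0.091,0.093,-1.000,0,0,
-0.004,-0.098,0.086,-1.000,0,0,
-0.004,-0.103,0.079,-1.000,0,0,
-0.004,-0.109,0.072,-1.000,0,0,
-0.004,-0.113,0.064,-1.000,0,0,
-0.004,-0.118,0.056,-1.000,0,0,
-0.004,-0.121,0.048,-1.000,0,0,
-0.004,-0.124,0.039,-1.000,0,0,
-0.004,-0.127,0.031,-1.000,0,0,
-0.004,-0.129,0.022,-1.000,0,0,
-0.004,-0.130,0.013,-1.000,0,0,
-0.004,-0.130,0.004,-1.000,0,0,
```

View pics/sq.png

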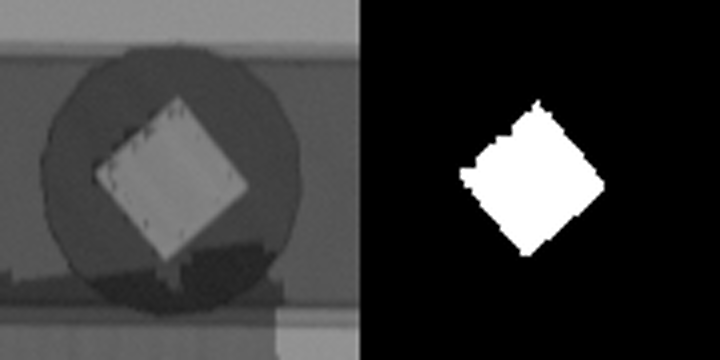

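```bash
cat >> h.py <<'E'
def arc(d,psi0,dpsi_row,n):
    psi=psi0
    for i in range(n):
        a=np.radians(psi); ty=np.array([np.cos(a),np.sin(a),0]); tz=np.array([np.sin(a),-np.cos(a),0]); tx=np.array([0,0,-1])
        st=np.array(d)/n/.06; print('%.2f,%.2f,%.2f,%.2f,0,0,'%(st@tx,st@ty,st@tz,-dpsi_row/4)); psi+=dpsi_row
E
python3 -c "
from h import *
arc([-.086,-.3334,.0106],-98,4,10)"
```

```text
-0.02,0.57,0.06,-1.00,0,0,
-0.02,0.56,0.10,-1.00,0,0,
-0.02,0.56,0.14,-1.00,0,0,
-0.02,0.54,0.18,-1.00,0,0,
-0.02,0.53,0.22,-1.00,0,0,
-0.02,0.51,0.26,-1.00,0,0,
-0.02,0.49,0.29,-1.00,0,0,
-0.02,0.47,0.32,-1.00,0,0,
-0.02,0.45,0.36,-1.00,0,0,
-0.02,0.42,0.39,-1.00,0,0,
```

{"name": "carry_out", "arguments": {
  "deltas": [-0.02,0.57,0.06,-1,0,0,1,-0.02,0.56,0.1,-1,0,0,1,-0.02,0.56,0.14,-1,0,0,1,-0.02,0.54,0.18,-1,0,0,1,-0.02,0.53,0.22,-1,0,0,1,-0.02,0.51,0.26,-1,0,0,1,-0.02,0.49,0.29,-1,0,0,1,-0.02,0.47,0.32,-1,0,0,1,-0.02,0.45,0.36,-1,0,0,1,-0.02,0.42,0.39,-1,0,0,1]
}}

```text
clock: 11.4
position: [0.4425, -0.3123, 0.1884]
ee_rot: [-0.194, -0.679, -0.197, 0.68]
contact_force: [0.3, -0.4, 0.2]
width: 0.0855
```

{"name": "carry_out", "arguments": {
  "deltas": [0,0,0,-1,0,0,1,0,0,0,-1,0,0,1,0,0,0,-1,0,0,1,0,0,0,-1,0,0,1,0,0,0,-1,0,0,1,0,0,0,-1,0,0,1,0,0,0,-1,0,0,1,0,0,0,-1,0,0,1,0,0,0,-1,0,0,1,0,0,0,-1,0,0,1]
}}

```text
clock: 12.65
position: [0.4428, -0.3112, 0.1883]
ee_rot: [-0.415, -0.571, -0.418, 0.572]
contact_force: [-0.7, 0.1, -0.2]
width: 0.0854
```

{"name": "carry_out", "arguments": {
  "deltas": [0,0,0,-1,0,0,1,0,0,0,-1,0,0,1,0,0,0,-1,0,0,1,0,0,0,-1,0,0,1,0,0,0,-1,0,0,1,0,0,0,-1,0,0,1,0,0,0,-1,0,0,1,0,0,0,-1,0,0,1,0,0,0,-1,0,0,1,0,0,0,-1,0,0,1]
}}

```text
clock: 13.9
position: [0.4428, -0.3112, 0.1882]
ee_rot: [0.585, 0.395, 0.588, -0.395]
contact_force: [-1.0, 0.7, -0.4]
width: 0.0856
```

{"name": "carry_out", "arguments": {
  "deltas": [0,0,0,-1,0,0,1,0,0,0,-1,0,0,1,0,0,0,-1,0,0,1,0,0,0,-1,0,0,1,0,0,0,-1,0,0,1,0,0,0,-1,0,0,1,0,0,0,-1,0,0,1,0,0,0,-1,0,0,1,0,0,0,-1,0,0,1,0,0,0,-1,0,0,1]
}}

```text
clock: 15.15
position: [0.4428, -0.3111, 0.1882]
ee_rot: [0.685, 0.171, 0.688, -0.17]
contact_force: [0.4, 0.2, -0.8]
width: 0.0853
```

{"name": "carry_out", "arguments": {
  "deltas": [0,0,0,-1,0,0,1,0,0,0,-1,0,0,1,0,0,0,-1,0,0,1,0,0,0,-1,0,0,1,0,0,0,0,0,0,1]
}}

```text
clock: 15.78
position: [0.443, -0.3113, 0.1886]
ee_rot: [0.702, 0.075, 0.704, -0.073]
contact_force: [0.5, -0.5, -1.5]
width: 0.0854
```

Run:
```python
from h import *
im=snap('wrist','w8.png'); s,p,M=pose(); print(p,s['contact_force'],s['clock'],s['qpos'],M.round(3))
```

```text
[ 0.4431115  -0.31141266  0.18895098] [ 0.60391817  0.33863482 -0.16009399] 15.825 [-7.41055855e-01  2.55160078e-01  1.64317558e+00 -4.79305944e-05
  1.24623419e+00 -2.10120616e+00] [[-0.002  0.209  0.978]
 [ 0.002  0.978 -0.209]
 [-1.     0.001 -0.003]]
```

View pics/w8.png

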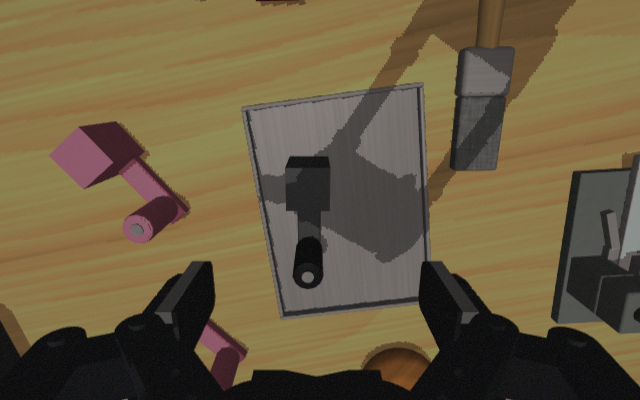

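The grey crank's hub top is at pixels (286–330, 165–211) and its knob top at (308,275). I'll measure both.

Run:
```python
from h import *
im=load('wrist'); W=cloud(im); X,Y,Z=[W[...,i] for i in range(3)]
m=(Z>.053)&(Z<.065)&(X>.40)&(X<.48)&(Y>-.36)&(Y<-.27)
print('hub',rect(im,m,.058),np.nanmedian(Z[m]),m.sum()); print(np.nanmedian(W[m],0))
m=(Z>.064)&(Z<.08)&(X>.47)&(X<.55)&(Y>-.37)&(Y<-.29)
print('knob',rect(im,m,.073),np.nanmedian(Z[m]),m.sum())
g=cv2.cvtColor(im['color'],cv2.COLOR_RGB2HSV)
t=(X>.33)&(X<.63)&(Y>-.41)&(Y<-.17)&(g[...,1]<75); print('tray',rect(im,t,.014,5))
```

```text
hub (array([ 0.44172986, -0.31682959]), (36.02633285522461, 36.764892578125), 77.94895935058594, 1910.0) 0.05819942807255371 1988
[ 0.44110176 -0.31690928  0.05819943]
knob (array([ 0.50801099, -0.33066397]), (24.74893569946289, 28.45916748046875), 77.92589569091797, 728.5) 0.07296610428427569 772
tray (array([ 0.53170453, -0.32324744]), (730.5776977539062, 344.28289794921875), 77.84284210205078, 73559.0)
```

Run:
```python
from h import *
plan([.4415,-.3168,.189],78)
```

```text
psi0 77.93 dpsi 0.07 n 1 pos [ 0.4431 -0.3114  0.189 ] q6 -2.10 d [-0.0016 -0.0054  0.    ]
-0.001,-0.093,-0.007,-0.017,0,0,
```

{"name": "carry_out", "arguments": {
  "deltas": [0.6,-0.09,-0.01,-0.02,0,0,1,0.7,0,0,0,0,0,1,0.7,0,0,0,0,0,1,0.45,0,0,0,0,0,1,0.3,0,0,0,0,0,1,0,0,0,0,0,0,1]
}}

```text
clock: 16.58
position: [0.4407, -0.316, 0.0236]
ee_rot: [0.702, 0.075, 0.705, -0.073]
contact_force: [0.2, 0.1, 0.3]
width: 0.0851
```

{"name": "carry_out", "arguments": {
  "deltas": [0,0,0,0,0,0,-1,0,0,0,0,0,0,-1,0,0,0,0,0,0,-1,0,0,0,0,0,0,-1,0,0,0,0,0,0,-1],
  "newtons": 100
}}

```text
clock: 17.2
position: [0.4426, -0.3178, 0.0267]
ee_rot: [0.704, 0.073, 0.703, -0.074]
contact_force: [-1.3, 0.4, 5.4]
width: 0.0345
```

{"name": "carry_out", "arguments": {
  "deltas": [-0.2,0,0,0,0,0,-1,-0.5,0,0,0,0,0,-1,-0.7,0,0,0,0,0,-1,-0.7,0,0,0,0,0,-1,-0.6,0,0,0,0,0,-1,0,0,0,0,0,0,-1,0,0,0,0,0,0,-1]
}}

```text
clock: 18.08
position: [0.4409, -0.316, 0.1858]
ee_rot: [0.702, 0.074, 0.704, -0.073]
contact_force: [0.3, 0.4, -3.7]
width: 0.0344
```

Run:
```python
from h import *
im=snap('wrist','w9.png'); s,p,M=pose(); print(p,s['contact_force'],s['moment'],s['clock'],s['width'],M.round(3))
im=snap('top','t9.png');im=snap('scene','s9.png')
plan([.6102,.0098,.19],122)
```

```text
[ 0.4407049  -0.31586455  0.18524008] [ 0.22374778  0.14954335 -5.99088566] [ 0.00950566  0.08260561 -0.03447493] 18.125 0.03455715103107914 [[-0.003  0.206  0.978]
 [ 0.003  0.978 -0.206]
 [-1.     0.002 -0.004]]
psi0 78.08 dpsi 43.92 n 11 pos [ 0.441  -0.3161  0.1853] q6 -2.11 d [0.1692 0.3259 0.0047]
-0.007,0.536,0.149,-0.998,0,0,
-0.007,0.524,0.186,-0.998,0,0,
-0.007,0.510,0.222,-0.998,0,0,
-0.007,0.494,0.257,-0.998,0,0,
-0.007,0.474,0.291,-0.998,0,0,
-0.007,0.453,0.323,-0.998,0,0,
-0.007,0.429,0.354,-0.998,0,0,
-0.007,0.404,0.383,-0.998,0,0,
-0.007,0.376,0.410,-0.998,0,0,
-0.007,0.347,0.435,-0.998,0,0,
-0.007,0.316,0.458,-0.998,0,0,
```

View pics/w9.png

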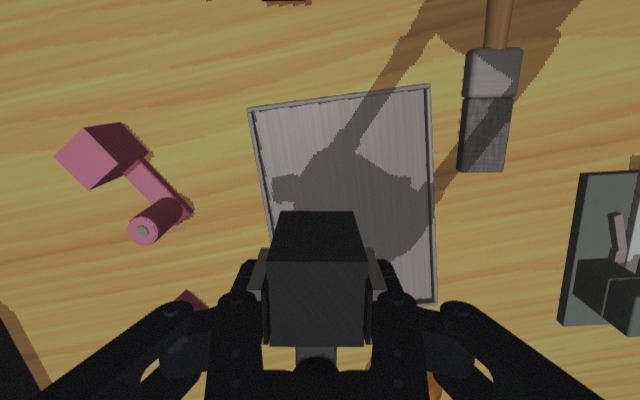

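View pics/s9.png

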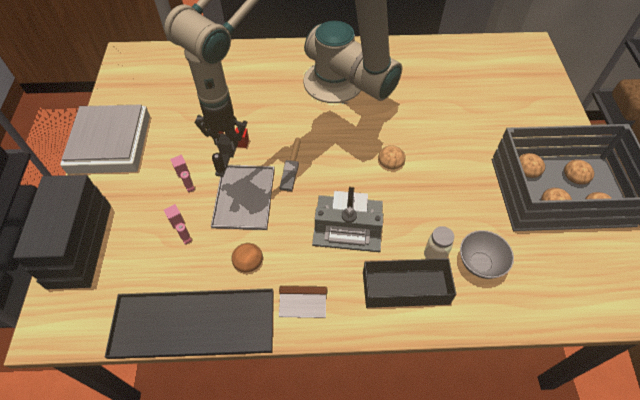

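Run:
```python
from h import *
im=load('wrist'); W=cloud(im); s,p,M=pose()
m=np.zeros(im['z_map'].shape,bool); m[225:345,262:372]=1
r=W[260:330,285:350]; print(np.nanmedian(r.reshape(-1,3),0), p)
zt=np.nanmedian(r[...,2])
g=cv2.cvtColor(im['color'],cv2.COLOR_RGB2GRAY)
Z=W[...,2]
mm=m&(abs(Z-zt)<.006)
print(rect(im,mm,zt),zt)
# in tool frame
P=(ray(im,[(268,262),(366,262),(268,345),(366,345)],zt)-p)@M; print(P.round(4))
A=(r.reshape(-1,3)); k=np.linalg.lstsq(np.c_[A[:,:2],np.ones(len(A))],A[:,2],rcond=None)[0]; print('slope',k)
c=cv2.cvtColor(im['color'],cv2.COLOR_RGB2BGR)
cv2.imwrite('pics/w9b.png',cv2.convertScaleAbs(cv2.resize(c[200:370,220:420],None,fx=4,fy=3.5,interpolation=cv2.INTER_CUBIC),alpha=2.2))
```

```text
[ 0.4366668  -0.31376894  0.2173613 ] [ 0.44095629 -0.31612993  0.18529466]
(array([ 0.4388761 , -0.31443497]), (39.15352249145508, 38.27684020996094), 78.00645446777344, 9062.0) 0.21736129892968262
[[-0.032  -0.0157 -0.0178]
 [-0.032   0.0187 -0.0178]
 [-0.0322 -0.0171  0.0171]
 [-0.0321  0.0202  0.0171]]
 ** On entry to DLASCL parameter number  4 had an illegal value
 ** On entry to DLASCL parameter number  4 had an illegal valueTraceback (most recent call last):
  File "<stdin>", line 12, in <module>
    x, resids, rank, s = _umath_linalg.lstsq(a, b, rcond,
                         ~~~~~~~~~~~~~~~~~~~^^^^^^^^^^^^^
                                             signature=signature)
                                             ^^^^^^^^^^^^^^^^^^^^
    raise LinAlgError("SVD did not converge in Linear Least Squares")
numpy.linalg.LinAlgError: SVD did not converge in Linear Least Squares
```

Run:
```python
from h import *
im=load('wrist'); W=cloud(im); 
A=W[265:335,275:360].reshape(-1,3); A=A[np.isfinite(A).all(1)]; A=A[abs(A[:,2]-.2174)<.005]
print(len(A)); k=np.linalg.lstsq(np.c_[A[:,:2],np.ones(len(A))],A[:,2],rcond=None)[0]; print('slope',k)
c=cv2.cvtColor(im['color'],cv2.COLOR_RGB2BGR)
cv2.imwrite('pics/w9b.png',cv2.convertScaleAbs(cv2.resize(c[200:370,220:420],None,fx=4,fy=3.5,interpolation=cv2.INTER_CUBIC),alpha=2.2))
```

```text
5933
slope [-0.00847207  0.00096677  0.22138454]
```

View pics/w9b.png

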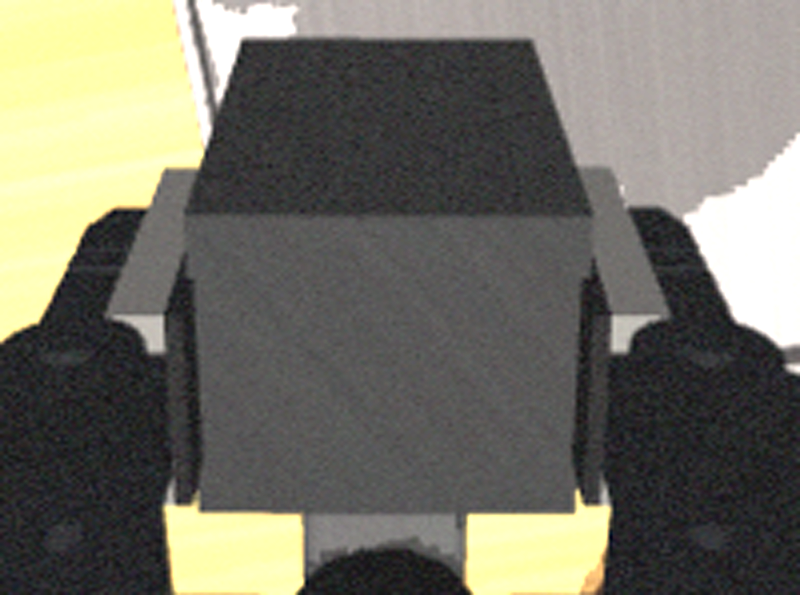

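Run:
```python
from h import *
im=load('wrist'); s,p,M=pose()
P=(ray(im,[(266.8,261.3),(367.5,261.3),(270,346.5),(363.7,346.5)],.2174)-p)@M; print(P.round(4),P.mean(0))
```

```text
[[-0.0321 -0.0161 -0.0181]
 [-0.032   0.0192 -0.0181]
 [-0.0322 -0.0163  0.0177]
 [-0.0321  0.0193  0.0178]] [-0.03210156  0.00151267 -0.00017745]
```

The crank is held level, with the hub within 1.5 mm of the TCP axis. Next I fly to the spindle.

{"name": "carry_out", "arguments": {
  "deltas": [-0.01,0.54,0.15,-1,0,0,-1,0,0.52,0.19,-1,0,0,-1,0,0.51,0.22,-1,0,0,-1,0,0.49,0.26,-1,0,0,-1,0,0.47,0.29,-1,0,0,-1,0,0.45,0.32,-1,0,0,-1,0,0.43,0.35,-1,0,0,-1,0,0.4,0.38,-1,0,0,-1,0,0.38,0.41,-1,0,0,-1,0,0.35,0.43,-1,0,0,-1]
}}

```text
clock: 19.48
position: [0.5949, -0.0204, 0.1863]
ee_rot: [0.685, -0.172, 0.687, 0.173]
contact_force: [0.2, -0.8, -4.7]
width: 0.0348
```

{"name": "carry_out", "arguments": {
  "deltas": [0,0.32,0.46,-1,0,0,-1,0,0,0,0,0,0,-1,0,0,0,0,0,0,-1]
}}

```text
clock: 19.85
position: [0.6097, 0.0082, 0.1866]
ee_rot: [0.678, -0.195, 0.681, 0.196]
contact_force: [0.5, -0.5, -3.7]
width: 0.0345
```

Run:
```python
from h import *
s,p,M=pose(); print(p,s['contact_force'],s['clock'],s['width'],s['qpos'])
plan([.6106,.0092,p[2]],122)
im=snap('wrist','w10.png')
im=snap('top','t10.png'); c=cv2.cvtColor(im['color'],cv2.COLOR_RGB2BGR)
cv2.imwrite('pics/t10b.png',cv2.resize(c[120:270,200:380],None,fx=4,fy=4,interpolation=cv2.INTER_CUBIC))
im=snap('scene','s10.png'); c=cv2.cvtColor(im['color'],cv2.COLOR_RGB2BGR)
cv2.imwrite('pics/s10b.png',cv2.resize(c[110:260,270:430],None,fx=4,fy=4,interpolation=cv2.INTER_CUBIC))
```

```text
[0.60965598 0.0082274  0.18663911] [ 0.49033771 -0.47256817 -3.74985288] 19.85 0.03453984249189861 [-1.00087777e-01  3.56065883e-01  1.49845479e+00 -8.46557468e-04
  1.29003594e+00 -2.23075039e+00]
psi0 122.09 dpsi -0.09 n 1 pos [0.6097 0.0082 0.1866] q6 -2.23 d [0.0009 0.001  0.    ]
0.000,0.005,0.022,0.023,0,0,
```

View pics/w10.png

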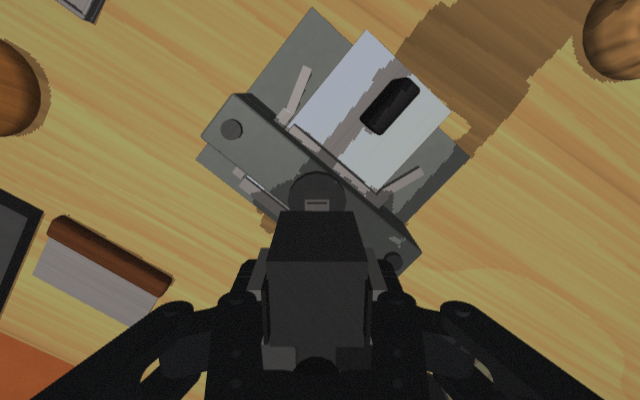

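View pics/s10b.png

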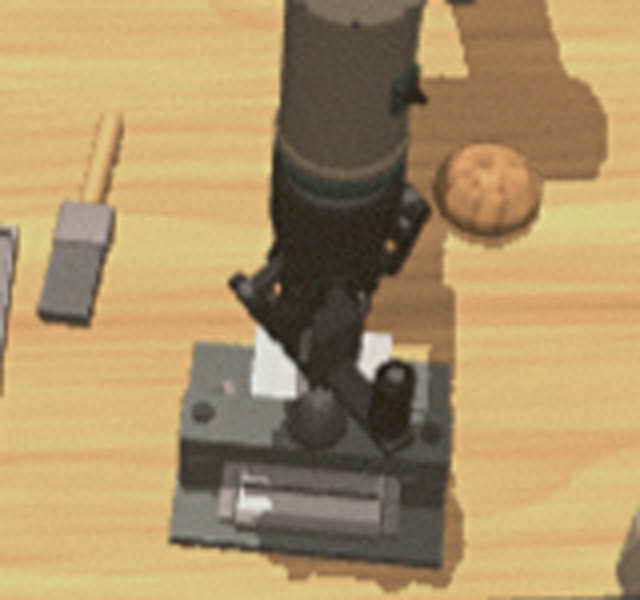

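Run:
```python
from h import *
im=load('wrist'); c=cv2.cvtColor(im['color'],cv2.COLOR_RGB2BGR)
cv2.imwrite('pics/w10b.png',cv2.convertScaleAbs(cv2.resize(c[160:230,267:367],None,fx=8,fy=8,interpolation=cv2.INTER_CUBIC),alpha=2.))
s,p,M=pose()
for off in [0]:
  a=np.radians(32.2)
  for (cx,cy) in [(.6102,.0098)]:
    for L,z in ((.0065,.115),(.008,.110)):
      q=[[cx+L*(sx*np.cos(a)-sy*np.sin(a)),cy+L*(sx*np.sin(a)+sy*np.cos(a)),z] for sx,sy in ((1,1),(1,-1),(-1,-1),(-1,1))]
      print(proj(im,q).round(1).tolist())
    t=np.linspace(0,2*np.pi,60); d=proj(im,np.c_[cx+.021*np.cos(t),cy+.021*np.sin(t),0*t+.09]); print(d.min(0),d.max(0))
```

```text
[[326.4, 222.6], [306.5, 222.6], [306.3, 203.6], [326.6, 203.6]]
[[328.4, 222.0], [304.5, 222.0], [304.2, 199.1], [328.7, 199.1]]
[287.0026586  172.85752069] [345.75956139 228.92744651]
```

View pics/w10b.png

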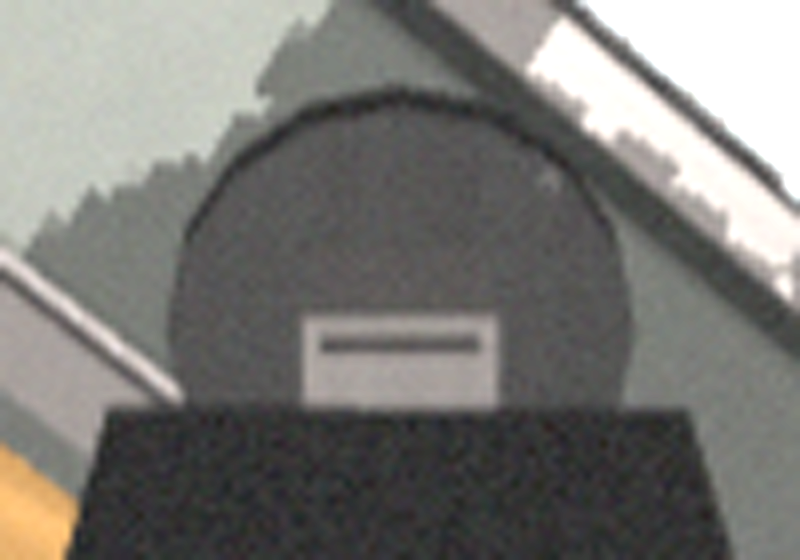

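The spindle's edge at row 199 and columns 305–329 is square to the hub and within 0.5 mm sideways. I'll shift 1.5 mm along tool z and descend.

{"name": "carry_out", "arguments": {
  "deltas": [0.4,0,0.025,0,0,0,-1,0.38,0,0,0,0,0,-1,0,0,0,0,0,0,-1,0.08,0,0,0,0,0,-1,0.08,0,0,0,0,0,-1,0,0,0,0,0,0,-1]
}}

```text
clock: 20.75
position: [0.6125, 0.0089, 0.1325]
ee_rot: [0.68, -0.196, 0.679, 0.195]
contact_force: [-0.3, -0.3, -2.1]
width: 0.0347
```

{"name": "carry_out", "arguments": {
  "deltas": [0.04,0,0,0,0,0,-1,0.04,0,0,0,0,0,-1,0,0,0,0,0,0,-1]
}}

```text
clock: 21.12
position: [0.6112, 0.0094, 0.1261]
ee_rot: [0.679, -0.195, 0.68, 0.196]
contact_force: [-0.4, -0.2, -3.4]
width: 0.0346
```

Run:
```python
from h import *
s,p,M=pose(); print(p,s['contact_force'],s['moment'],M.round(3))
```

```text
[0.61124753 0.00943775 0.12613394] [-0.37015941 -0.24666571 -3.36140096] [-0.02948641  0.05317555  0.02450723] [[-0.001 -0.531  0.847]
 [ 0.     0.847  0.531]
 [-1.     0.001 -0.001]]
```

{"name": "carry_out", "arguments": {
  "deltas": [0.08,0,0,0,0,0,-1,0.08,0,0,0,0,0,-1,0.05,0,0,0,0,0,-1,0,0,0,0,0,0,-1]
}}

```text
clock: 21.62
position: [0.6115, 0.0093, 0.1137]
ee_rot: [0.679, -0.195, 0.68, 0.196]
contact_force: [-1.1, -0.5, -5.7]
width: 0.0344
```

Run:
```python
from h import *
s,p,M=pose(); print(p,s['contact_force'],s['moment'],M.round(3))
```

```text
[0.61152531 0.00925012 0.11374043] [-1.06903825 -0.53734468 -5.69526824] [-0.08031646  0.19302385 -0.02155955] [[-0.001 -0.531  0.847]
 [ 0.     0.847  0.531]
 [-1.     0.001 -0.001]]
```

{"name": "carry_out", "arguments": {
  "deltas": [0.04,0,0,0,0,0,-1,0.04,0,0,0,0,0,-1,0,0,0,0,0,0,-1]
}}

```text
clock: 22.0
position: [0.6117, 0.0091, 0.1127]
ee_rot: [0.68, -0.196, 0.679, 0.195]
contact_force: [-5.1, -0.2, 11.1]
width: 0.0347
```

Run:
```python
from h import *
s,p,M=pose(); print(p,s['contact_force'],s['moment'],s['width'])
im=snap('scene','s11.png'); c=cv2.cvtColor(im['color'],cv2.COLOR_RGB2BGR)
cv2.imwrite('pics/s11b.png',cv2.resize(c[110:260,270:430],None,fx=4,fy=4,interpolation=cv2.INTER_CUBIC))
```

```text
[0.61168944 0.00907392 0.11267428] [-5.1411905  -0.18540937 11.14367375] [0.0632633  1.07566095 0.02014298] 0.03469703352019112
```

View pics/s11b.png

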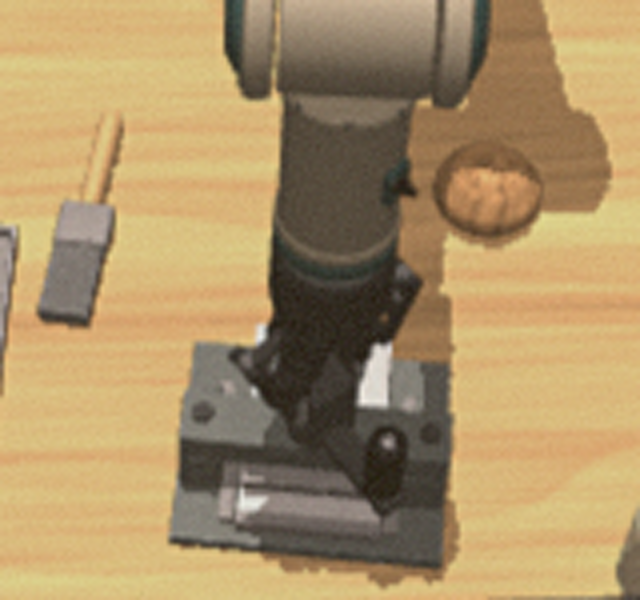

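The crank is seated: TCP z is 0.1127 with an 11 N upward reaction. I'll relax a little and turn clockwise.

{"name": "carry_out", "arguments": {
  "deltas": [-0.02,0,0,0,0,0,-1,0,0,0,1,0,0,-1,0,0,0,1,0,0,-1,0,0,0,1,0,0,-1,0,0,0,1,0,0,-1,0,0,0,1,0,0,-1,0,0,0,1,0,0,-1,0,0,0,1,0,0,-1]
}}

```text
clock: 23.05
position: [0.6105, 0.0087, 0.1127]
ee_rot: [0.706, -0.025, 0.707, 0.024]
contact_force: [-6.8, -1.9, 8.9]
width: 0.0346
```

Run:
```python
from h import *
s,p,M=pose(); print(p,s['contact_force'],s['moment'],s['width'],np.degrees(np.arctan2(M[1,1],M[0,1])),s['qpos'][5])
```

```text
[0.61054999 0.00872626 0.11270466] [-6.84210717 -1.89165286  8.91108312] [-0.11971881  1.19249081  0.11984229] 0.03456995847543363 93.99442266353604 -1.7387123144961232
```

{"name": "carry_out", "arguments": {
  "deltas": [0,0,0,1,0,0,-1,0,0,0,1,0,0,-1,0,0,0,1,0,0,-1,0,0,0,1,0,0,-1,0,0,0,1,0,0,-1,0,0,0,1,0,0,-1,0,0,0,1,0,0,-1,0,0,0,1,0,0,-1,0,0,0,1,0,0,-1,0,0,0,1,0,0,-1]
}}

```text
clock: 24.3
position: [0.6104, 0.0087, 0.1127]
ee_rot: [0.672, 0.218, 0.673, -0.219]
contact_force: [-6.7, -1.0, 8.8]
width: 0.0346
```

Run:
```python
from h import *
s,p,M=pose(); print(p,s['contact_force'],s['moment'],s['width'],np.degrees(np.arctan2(M[1,1],M[0,1])),s['qpos'][5])
```

```text
[0.61036477 0.00869525 0.11269221] [-6.72180793 -1.03735281  8.83523981] [-0.19518994  1.18503723  0.16333509] 0.034641241471649396 53.99925653704603 -1.0406299524528697
```

{"name": "carry_out", "arguments": {
  "deltas": [0,0,0,1,0,0,-1,0,0,0,1,0,0,-1,0,0,0,1,0,0,-1,0,0,0,1,0,0,-1,0,0,0,1,0,0,-1,0,0,0,1,0,0,-1,0,0,0,1,0,0,-1,0,0,0,1,0,0,-1,0,0,0,1,0,0,-1,0,0,0,1,0,0,-1]
}}

```text
clock: 25.55
position: [0.6103, 0.0086, 0.1127]
ee_rot: [0.557, 0.435, 0.557, -0.436]
contact_force: [-7.0, -1.4, 8.9]
width: 0.0343
```

Run:
```python
from h import *
s,p,M=pose(); print(p,s['contact_force'],s['moment'],s['width'],np.degrees(np.arctan2(M[1,1],M[0,1])),s['qpos'][5])
im=snap('scene','s12.png'); c=cv2.cvtColor(im['color'],cv2.COLOR_RGB2BGR)
cv2.imwrite('pics/s12b.png',cv2.resize(c[110:260,270:430],None,fx=4,fy=4,interpolation=cv2.INTER_CUBIC))
```

```text
[0.6102535  0.00858138 0.11266494] [-7.02796807 -1.37945627  8.86084059] [-0.28140909  1.14746888  0.13022712] 0.03425840569917102 14.000700497708197 -0.3424495454646902
```

View pics/s12b.png

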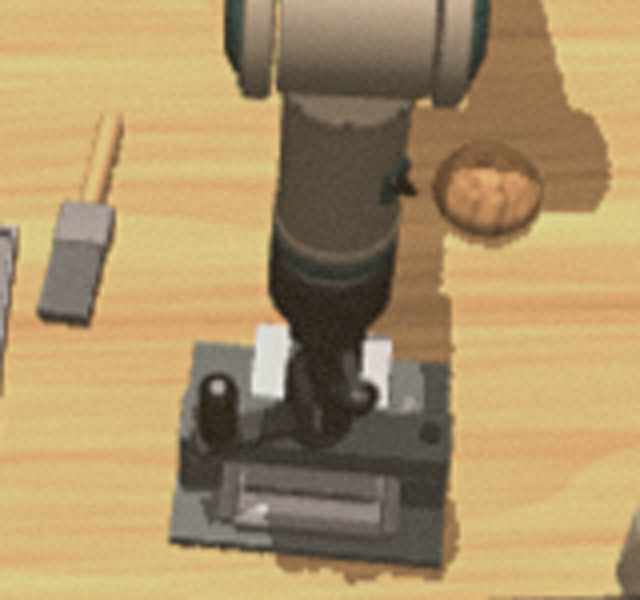

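The knob is now at (215,400) on the robot's right side. The crank has turned 108° with little torque, so I carry on.

{"name": "carry_out", "arguments": {
  "deltas": [0,0,0,1,0,0,-1,0,0,0,1,0,0,-1,0,0,0,1,0,0,-1,0,0,0,1,0,0,-1,0,0,0,1,0,0,-1,0,0,0,1,0,0,-1,0,0,0,1,0,0,-1,0,0,0,1,0,0,-1,0,0,0,1,0,0,-1]
}}

```text
clock: 26.72
position: [0.6101, 0.0085, 0.1127]
ee_rot: [-0.395, -0.585, -0.395, 0.587]
contact_force: [-7.2, -1.9, 9.5]
width: 0.0349
```

Run:
```python
from h import *
s,p,M=pose(); print(p,s['contact_force'],s['moment'],s['width'],np.degrees(np.arctan2(M[1,1],M[0,1])),s['qpos'][5])
```

```text
[0.61014105 0.00854911 0.11265036] [-7.2315337  -1.85279119  9.52768121] [-0.31797212  1.22667848  0.20741279] 0.03485779254340957 -21.99785419959732 0.2858918026308935
```

{"name": "carry_out", "arguments": {
  "deltas": [0,0,0,1,0,0,-1,0,0,0,1,0,0,-1,0,0,0,1,0,0,-1,0,0,0,1,0,0,-1]
}}

```text
clock: 27.22
position: [0.6101, 0.0085, 0.1127]
ee_rot: [-0.31, -0.635, -0.31, 0.636]
contact_force: [-6.4, -1.2, 9.7]
width: 0.0346
```

Run:
```python
from h import *
s,p,M=pose(); print(p,s['contact_force'],s['moment'],s['width'],np.degrees(np.arctan2(M[1,1],M[0,1])),s['qpos'][5])
```

```text
[0.61007943 0.00850431 0.11267648] [-6.35820301 -1.17647881  9.74828478] [-0.32463234  1.21815642  0.160158  ] 0.03463866816321433 -37.99649392097496 0.5651059371276929
```

{"name": "carry_out", "arguments": {
  "deltas": [0,0,0,1,0,0,-1,0,0,0,1,0,0,-1,0,0,0,1,0,0,-1,0,0,0,1,0,0,-1]
}}

```text
clock: 27.72
position: [0.61, 0.0086, 0.1127]
ee_rot: [-0.22, -0.671, -0.219, 0.673]
contact_force: [-8.2, -0.5, 10.3]
width: 0.0346
```

Run:
```python
from h import *
s,p,M=pose(); print(p,s['contact_force'],s['moment'],s['width'],np.degrees(np.arctan2(M[1,1],M[0,1])),s['qpos'][5])
```

```text
[0.6100109  0.00857901 0.11266613] [-8.18944845 -0.49416326 10.29820078] [-0.21386153  1.31176008  1.10726332] 0.03461508697711171 -53.85217641421207 0.8423796429167111
```

{"name": "carry_out", "arguments": {
  "deltas": [0,0,0,1,0,0,-1,0,0,0,1,0,0,-1,0,0,0,1,0,0,-1]
}}

```text
clock: 28.1
position: [0.6099, 0.0086, 0.1126]
ee_rot: [-0.151, -0.69, -0.149, 0.692]
contact_force: [-7.6, 0.1, 9.9]
width: 0.0344
```

Run:
```python
from h import *
s,p,M=pose(); print(p,s['contact_force'],s['moment'],s['width'],np.degrees(np.arctan2(M[1,1],M[0,1])),s['qpos'][5])
```

```text
[0.60992539 0.00855426 0.11264556] [-7.58518449  0.1036137   9.90216735] [-0.19378429  1.27327985  2.50811201] 0.03443355773297671 -65.55930169459535 1.0479448811443954
```

Run:
```python
from h import *
im=snap('wrist','w13.png')
im=snap('scene','s13.png'); c=cv2.cvtColor(im['color'],cv2.COLOR_RGB2BGR)
cv2.imwrite('pics/s13b.png',cv2.resize(c[110:260,270:430],None,fx=4,fy=4,interpolation=cv2.INTER_CUBIC))
```

```text
(no output)
```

View pics/s13b.png

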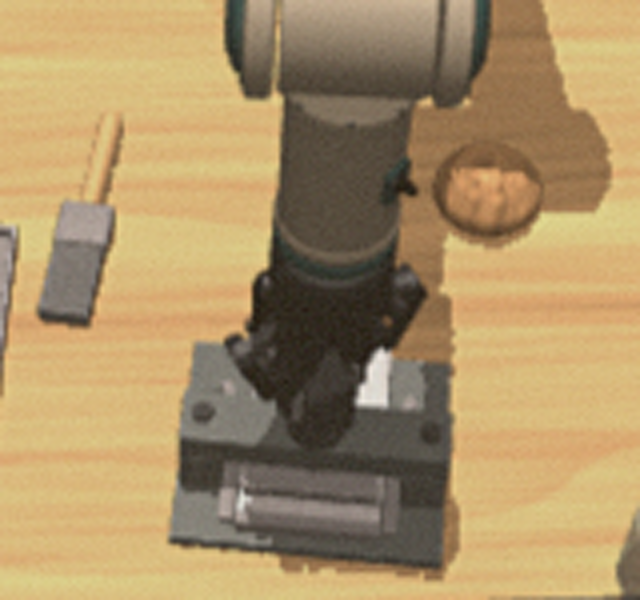

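View pics/w13.png

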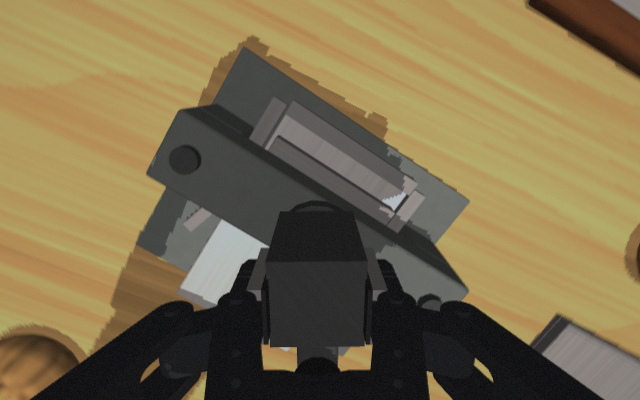

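{"name": "carry_out", "arguments": {
  "deltas": [0,0,0,1,0,0,-1,0,0,0,1,0,0,-1,0,0,0,0,0,0,-1]
}}

```text
clock: 28.58
position: [0.6099, 0.0086, 0.1126]
ee_rot: [-0.101, -0.699, -0.1, 0.701]
contact_force: [-7.6, -1.6, 9.3]
width: 0.0348
```

Run:
```python
from h import *
s,p,M=pose(); print(p,s['contact_force'],s['moment'],s['width'],np.degrees(np.arctan2(M[1,1],M[0,1])),s['qpos'][5],s['effort'])
im=snap('wrist','w14.png')
c=cv2.cvtColor(im['color'],cv2.COLOR_RGB2BGR)
cv2.imwrite('pics/w14b.png',cv2.convertScaleAbs(cv2.resize(c[180:370,220:420],None,fx=4,fy=3.1,interpolation=cv2.INTER_CUBIC),alpha=2.2))
```

```text
[0.60993894 0.00864601 0.11263666] [-7.57468739 -1.5995127   9.27697716] [-0.3738549   1.32602549  1.09428847] 0.03475354277758175 -73.65661892516819 1.1887349592298264 [ -0.25302147 -41.29742861 -22.91284919   1.18063755  -2.67941952
   1.11983925]
```

View pics/w14b.png

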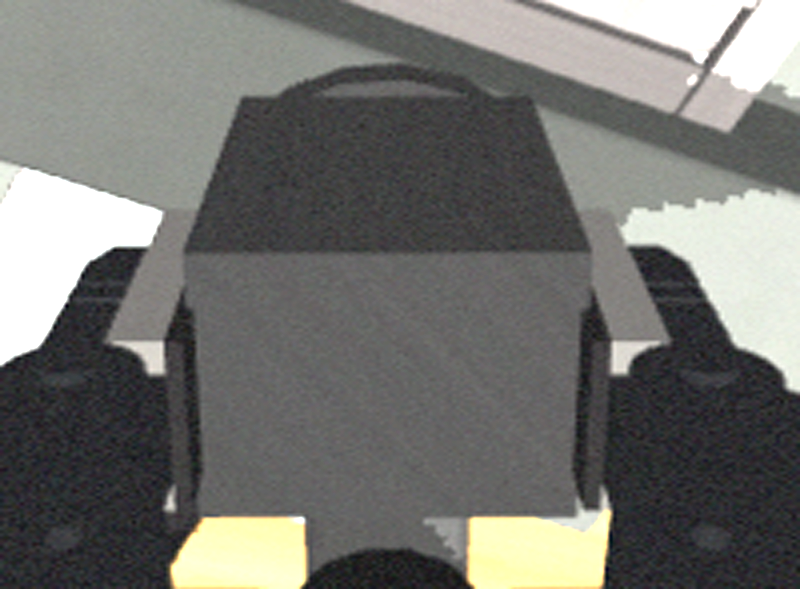

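{"name": "carry_out", "arguments": {
  "deltas": [0,0,0,1,0,0,-1,0,0,0,1,0,0,-1,0,0,0,0,0,0,-1]
}}

```text
clock: 29.0
position: [0.6099, 0.0086, 0.1126]
ee_rot: [-0.052, -0.704, -0.05, 0.706]
contact_force: [-7.8, -1.3, 9.9]
width: 0.0349
```

Run:
```python
from h import *
s,p,M=pose(); print(p,s['contact_force'],s['moment'],s['width'],np.degrees(np.arctan2(M[1,1],M[0,1])),s['qpos'][5])
```

```text
[0.6099272  0.00861056 0.11264426] [-7.8098654  -1.32032163  9.85913793] [-0.31493305  1.2539882   0.95347354] 0.034948146067390835 -81.68859882630288 1.3287386000673613
```

{"name": "carry_out", "arguments": {
  "deltas": [0,0,0,1,0,0,-1,0,0,0,1,0,0,-1,0,0,0,0,0,0,-1]
}}

```text
clock: 29.38
position: [0.6099, 0.0086, 0.1127]
ee_rot: [-0.001, -0.706, -0.0, 0.708]
contact_force: [-8.0, -0.9, 10.4]
width: 0.0345
```

Run:
```python
from h import *
s,p,M=pose(); print(p,s['contact_force'],s['moment'],s['width'],np.degrees(np.arctan2(M[1,1],M[0,1])),s['qpos'][5])
im=snap('wrist','w15.png')
im=snap('top'); c=cv2.cvtColor(im['color'],cv2.COLOR_RGB2BGR)
cv2.imwrite('pics/t15b.png',cv2.resize(c[120:270,200:380],None,fx=4,fy=4,interpolation=cv2.INTER_CUBIC))
```

```text
[0.60992183 0.00863683 0.11265248] [-7.98750201 -0.85367229 10.42928432] [-0.38490284  1.34290315 -0.0651663 ] 0.03446550588106463 -89.89397514821094 1.4711170136213827
```

View pics/w15.png

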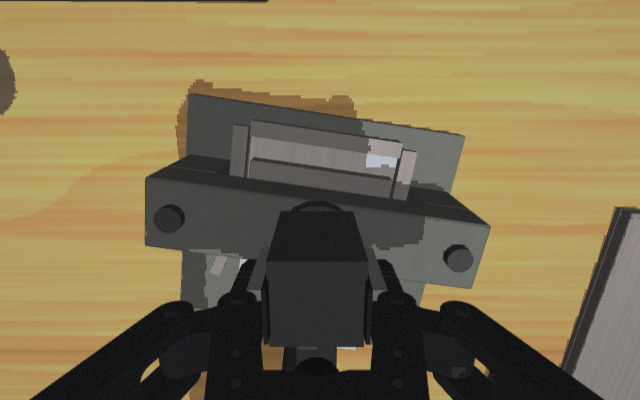

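View pics/t15b.png

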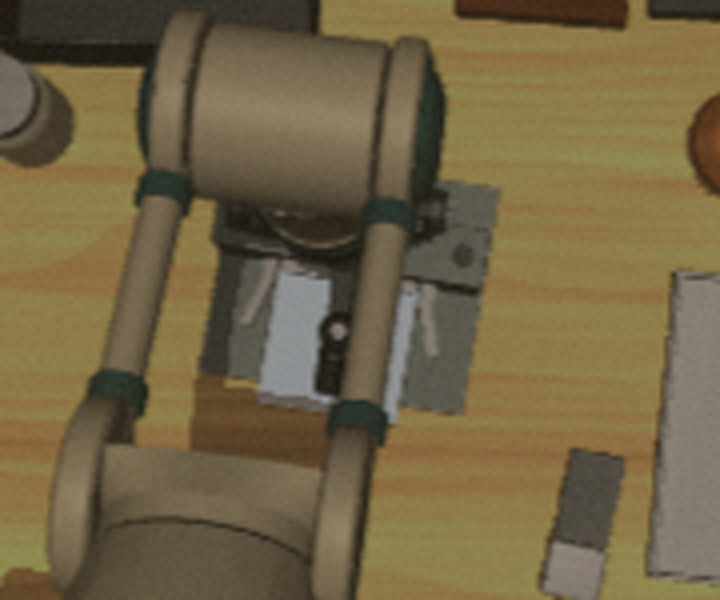

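The torque rose to 2.5 N m near -65° and has now fallen to zero, so the hub may have cammed over the stopped square shaft and backed the spindle off. I'll carry on clockwise in small steps, watching the torque.

{"name": "carry_out", "arguments": {
  "deltas": [0,0,0,1,0,0,-1,0,0,0,0,0,0,-1]
}}

```text
clock: 29.72
position: [0.6099, 0.0087, 0.1127]
ee_rot: [0.023, -0.706, 0.025, 0.708]
contact_force: [-9.4, -0.4, 9.1]
width: 0.0348
```

```bash
cat > st.py <<'E'
from h import *
s,p,M=pose(); print(p.round(4),s['contact_force'].round(1),s['moment'].round(3),round(s['width'],4),'psi %.2f'%np.degrees(np.arctan2(M[1,1],M[0,1])),s['qpos'][5],s['clock'])
E
python3 st.py
```

```text
[0.6099 0.0087 0.1127] [-9.4 -0.4  9.1] [-0.378  1.291  0.005] 0.0348 psi -93.90 1.5408287695218998 29.725
```

{"name": "carry_out", "arguments": {
  "deltas": [0,0,0,1,0,0,-1,0,0,0,0,0,0,-1]
}}

```text
clock: 29.98
position: [0.6099, 0.0087, 0.1126]
ee_rot: [0.048, -0.705, 0.049, 0.706]
contact_force: [-8.4, -1.8, 10.9]
width: 0.0346
```

```bash
python3 st.py
```

```text
[0.6099 0.0087 0.1126] [-8.4 -1.8 10.9] [-0.331  1.329  0.002] 0.0346 psi -97.91 1.6107608854211535 29.975
```

{"name": "carry_out", "arguments": {
  "deltas": [0,0,0,1,0,0,-1,0,0,0,1,0,0,-1,0,0,0,0,0,0,-1]
}}

```text
clock: 30.35
position: [0.6099, 0.0087, 0.1127]
ee_rot: [0.097, -0.699, 0.098, 0.701]
contact_force: [-7.9, -0.7, 9.9]
width: 0.0348
```

```bash
python3 st.py
```

```text
[0.6099 0.0087 0.1127] [-7.9 -0.7  9.9] [-0.343  1.364  0.049] 0.0348 psi -105.91 1.7503719013565047 30.35
```

{"name": "carry_out", "arguments": {
  "deltas": [0,0,0,1,0,0,-1,0,0,0,0,0,0,-1]
}}

```text
clock: 30.6
position: [0.61, 0.0087, 0.1127]
ee_rot: [0.122, -0.696, 0.123, 0.697]
contact_force: [-6.4, -1.9, 8.7]
width: 0.0346
```

```bash
python3 st.py
```

```text
[0.61   0.0087 0.1127] [-6.4 -1.9  8.7] [-3.460e-01  1.277e+00  1.000e-03] 0.0346 psi -109.91 1.820209348545622 30.6
```

{"name": "carry_out", "arguments": {
  "deltas": [0,0,0,1,0,0,-1,0,0,0,0,0,0,-1]
}}

```text
clock: 30.85
position: [0.6104, 0.0087, 0.1126]
ee_rot: [0.146, -0.691, 0.147, 0.692]
contact_force: [-6.3, -1.2, 8.9]
width: 0.0349
```

```bash
python3 st.py
```

```text
[0.6104 0.0087 0.1126] [-6.3 -1.2  8.9] [-0.34   1.233 -0.018] 0.0349 psi -113.91 1.8900300147894862 30.85
```

{"name": "carry_out", "arguments": {
  "deltas": [0,0,0,1,0,0,-1,0,0,0,0,0,0,-1]
}}

```text
clock: 31.1
position: [0.6109, 0.0087, 0.1127]
ee_rot: [0.17, -0.686, 0.171, 0.686]
contact_force: [-6.3, -1.2, 8.9]
width: 0.0348
```

```bash
python3 st.py
```

```text
[0.6109 0.0087 0.1127] [-6.3 -1.2  8.9] [-0.206  1.104  0.041] 0.0348 psi -117.92 1.9598613600915726 31.1
```

{"name": "carry_out", "arguments": {
  "deltas": [0,0,0,1,0,0,-1,0,0,0,0,0,0,-1]
}}

```text
clock: 31.35
position: [0.6114, 0.0086, 0.1127]
ee_rot: [-0.194, 0.68, -0.195, -0.68]
contact_force: [-4.8, -1.4, 7.8]
width: 0.0349
```

```bash
python3 st.py
```

```text
[0.6114 0.0086 0.1127] [-4.8 -1.4  7.8] [-0.396  1.016 -0.064] 0.0349 psi -121.92 2.029668997706712 31.35
```

{"name": "carry_out", "arguments": {
  "deltas": [0,0,0,1,0,0,-1,0,0,0,0,0,0,-1]
}}

```text
clock: 31.6
position: [0.6111, 0.0085, 0.1127]
ee_rot: [-0.217, 0.673, -0.219, -0.673]
contact_force: [-5.6, -1.6, 7.9]
width: 0.0344
```

```bash
python3 st.py
```

```text
[0.6111 0.0085 0.1127] [-5.6 -1.6  7.9] [-0.36   1.104 -0.02 ] 0.0344 psi -125.92 2.099491591629034 31.6
```

{"name": "carry_out", "arguments": {
  "deltas": [0,0,0,1,0,0,-1,0,0,0,1,0,0,-1,0,0,0,0,0,0,-1]
}}

```text
clock: 31.98
position: [0.6103, 0.0087, 0.1127]
ee_rot: [0.264, -0.655, 0.265, 0.656]
contact_force: [-5.8, -1.3, 9.2]
width: 0.0349
```

```bash
python3 st.py
```

```text
[0.6103 0.0087 0.1127] [-5.8 -1.3  9.2] [-0.289  1.332 -0.015] 0.0349 psi -133.92 2.239125285606629 31.975
```

{"name": "carry_out", "arguments": {
  "deltas": [0,0,0,0.5,0,0,-1]
}}

```text
clock: 32.1
position: [0.61, 0.0086, 0.1127]
ee_rot: [0.275, -0.651, 0.277, 0.652]
contact_force: [-7.2, -1.6, 9.8]
width: 0.0346
```

```bash
python3 st.py
```

```text
[0.61   0.0086 0.1127] [-7.2 -1.6  9.8] [-0.249  1.371  0.262] 0.0346 psi -135.91 2.2740213849290876 32.1
```

{"name": "carry_out", "arguments": {
  "deltas": [0,0,0,0.5,0,0,-1]
}}

```text
clock: 32.22
position: [0.6099, 0.0087, 0.1127]
ee_rot: [0.286, -0.646, 0.288, 0.647]
contact_force: [-6.9, -1.0, 10.1]
width: 0.0346
```

```bash
python3 st.py
```

```text
[0.6099 0.0087 0.1127] [-6.9 -1.  10.1] [-0.273  1.387  0.308] 0.0346 psi -137.90 2.3089244648996106 32.225
```

{"name": "carry_out", "arguments": {
  "deltas": [0,0,0,0.5,0,0,-1]
}}

```text
clock: 32.35
position: [0.6099, 0.0088, 0.1126]
ee_rot: [0.297, -0.64, 0.299, 0.642]
contact_force: [-8.4, -1.3, 9.5]
width: 0.0344
```

```bash
python3 st.py
```

```text
[0.6099 0.0088 0.1126] [-8.4 -1.3  9.5] [-0.221  1.423  0.432] 0.0344 psi -139.89 2.343614852387028 32.35
```

{"name": "carry_out", "arguments": {
  "deltas": [0,0,0,0.5,0,0,-1]
}}

```text
clock: 32.48
position: [0.6099, 0.0088, 0.1127]
ee_rot: [0.308, -0.635, 0.31, 0.637]
contact_force: [-7.3, -1.5, 10.3]
width: 0.0349
```

```bash
python3 st.py
```

```text
[0.6099 0.0088 0.1127] [-7.3 -1.5 10.3] [-0.177  1.4    0.752] 0.0349 psi -141.84 2.3778031778205384 32.475
```

{"name": "carry_out", "arguments": {
  "deltas": [0,0,0,0.4,0,0,-1,0,0,0,0,0,0,-1]
}}

```text
clock: 32.72
position: [0.6099, 0.0088, 0.1127]
ee_rot: [0.317, -0.631, 0.318, 0.632]
contact_force: [-7.4, -1.2, 9.8]
width: 0.0349
```

```bash
python3 st.py
```

```text
[0.6099 0.0088 0.1127] [-7.4 -1.2  9.8] [-0.177  1.442  0.708] 0.0349 psi -143.36 2.4045474163773615 32.725
```

Static torque is 0.71 N m against 0.15 N m friction, so the spindle is at its end stop. I back off to the middle of the play and lift.

{"name": "carry_out", "arguments": {
  "deltas": [0,0,0,-1,0,0,-1,0,0,0,-1,0,0,-1,0,0,0,-1,0,0,-1,-0.05,0,0,0,0,0,-1,0,0,0,0,0,0,-1]
}}

```text
clock: 33.35
position: [0.61, 0.0088, 0.1132]
ee_rot: [0.25, -0.66, 0.251, 0.662]
contact_force: [-5.6, -1.1, -1.1]
width: 0.0347
```

```bash
python3 st.py
```

```text
[0.61   0.0088 0.1132] [-5.6 -1.1 -1.1] [-0.381  1.002 -0.016] 0.0347 psi -131.52 2.197106485213165 33.35
```

{"name": "carry_out", "arguments": {
  "deltas": [-0.1,0.017,0.019,0,0,0,-1,-0.2,0,0,0,0,0,-1,-0.3,0,0,0,0,0,-1,0,0,0,0,0,0,-1]
}}

```text
clock: 33.85
position: [0.6132, 0.0095, 0.1525]
ee_rot: [-0.252, 0.664, -0.25, -0.659]
contact_force: [0.6, 0.1, -4.3]
width: 0.035
```

```bash
python3 st.py
```

```text
[0.6132 0.0095 0.1525] [ 0.6  0.1 -4.3] [-0.061 -0.119  0.005] 0.035 psi -131.53 2.1966952418867183 33.85
```

{"name": "carry_out", "arguments": {
  "deltas": [-0.6,0,0,0,0,0,-1,-0.3,0,0,0,0,0,-1,0,0,0,0,0,0,-1]
}}

```text
clock: 34.22
position: [0.6119, 0.0094, 0.2053]
ee_rot: [-0.251, 0.663, -0.25, -0.66]
contact_force: [0.5, 0.1, -5.4]
width: 0.0348
```

```bash
python3 st.py
python3 - <<'E'
from h import *
im=snap('wrist','w16.png')
im=snap('scene'); c=cv2.cvtColor(im['color'],cv2.COLOR_RGB2BGR)
cv2.imwrite('pics/s16b.png',cv2.resize(c[110:260,270:430],None,fx=4,fy=4,interpolation=cv2.INTER_CUBIC))
E
```

```text
[0.6119 0.0094 0.2053] [ 0.5  0.1 -5.4] [-0.075 -0.059 -0.014] 0.0348 psi -131.52 2.196593117242204 34.225
```

View pics/w16.png

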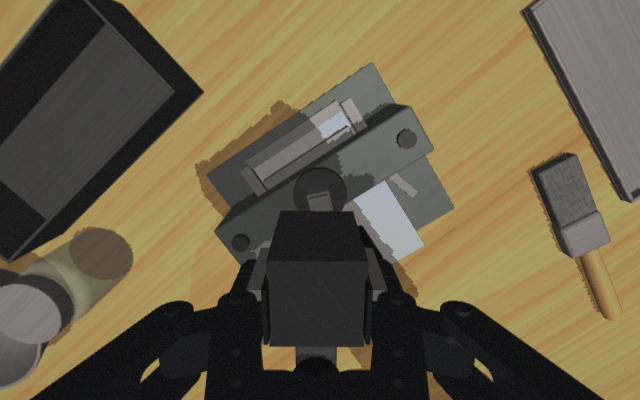

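View pics/s16b.png

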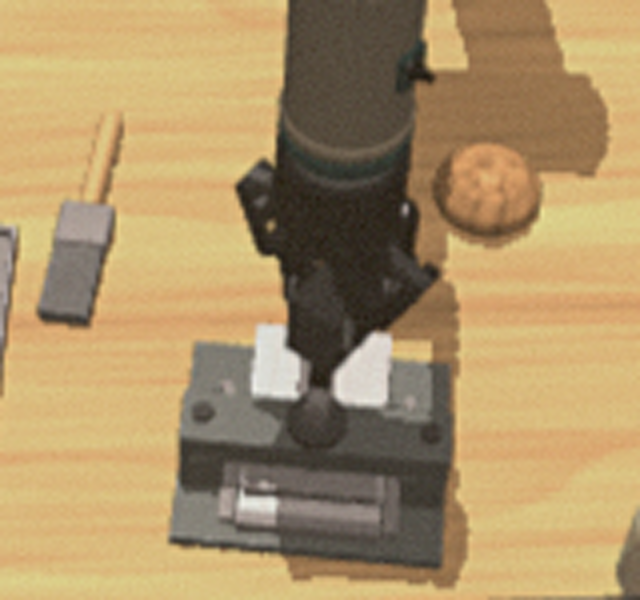

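Run:
```python
from h import *
plan([.520,-.2926,.19],-94.3)
```

```text
psi0 -131.52 dpsi 37.22 n 10 pos [0.6099 0.0094 0.2029] q6 2.20 d [-0.0899 -0.302  -0.0129]
0.021,0.476,-0.221,-0.930,0,0,
0.021,0.490,-0.190,-0.930,0,0,
0.021,0.501,-0.158,-0.930,0,0,
0.021,0.510,-0.125,-0.930,0,0,
0.021,0.517,-0.092,-0.930,0,0,
0.021,0.522,-0.058,-0.930,0,0,
0.021,0.525,-0.024,-0.930,0,0,
0.021,0.525,0.010,-0.930,0,0,
0.021,0.523,0.044,-0.930,0,0,
0.021,0.519,0.078,-0.930,0,0,
```

{"name": "carry_out", "arguments": {
  "deltas": [0.02,0.48,-0.22,-0.93,0,0,-1,0.02,0.49,-0.19,-0.93,0,0,-1,0.02,0.5,-0.16,-0.93,0,0,-1,0.02,0.51,-0.12,-0.93,0,0,-1,0.02,0.52,-0.09,-0.93,0,0,-1,0.02,0.52,-0.06,-0.93,0,0,-1,0.02,0.52,-0.02,-0.93,0,0,-1,0.02,0.52,0.01,-0.93,0,0,-1,0.02,0.52,0.04,-0.93,0,0,-1,0.02,0.52,0.08,-0.93,0,0,-1]
}}

```text
clock: 35.58
position: [0.5192, -0.2925, 0.1899]
ee_rot: [0.027, -0.706, 0.025, 0.707]
contact_force: [-0.1, 0.0, -3.9]
width: 0.0346
```

{"name": "carry_out", "arguments": {
  "deltas": [0,0,0,0,0,0,-1,0,0,0,0,0,0,-1]
}}

```text
clock: 35.83
position: [0.5196, -0.2913, 0.1905]
ee_rot: [0.028, -0.706, 0.026, 0.707]
contact_force: [-0.2, 0.0, -3.9]
width: 0.0346
```

```bash
python3 st.py
python3 - <<'E'
from h import *
im=snap('wrist','w17.png'); im=snap('top'); c=cv2.cvtColor(im['color'],cv2.COLOR_RGB2BGR)
cv2.imwrite('pics/t17b.png',cv2.resize(c[130:290,240:440],None,fx=4,fy=3.7,interpolation=cv2.INTER_CUBIC))
E
```

```text
[ 0.5196 -0.2913  0.1905] [-0.2  0.  -3.9] [-0.057 -0.04  -0.003] 0.0346 psi -94.37 1.0184849771883044 35.825
```

View pics/w17.png

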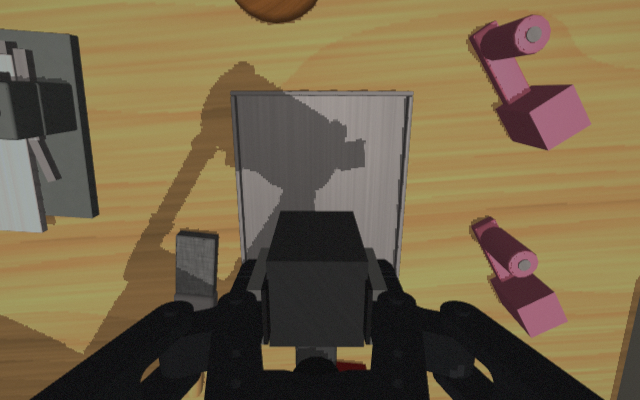

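View pics/t17b.png

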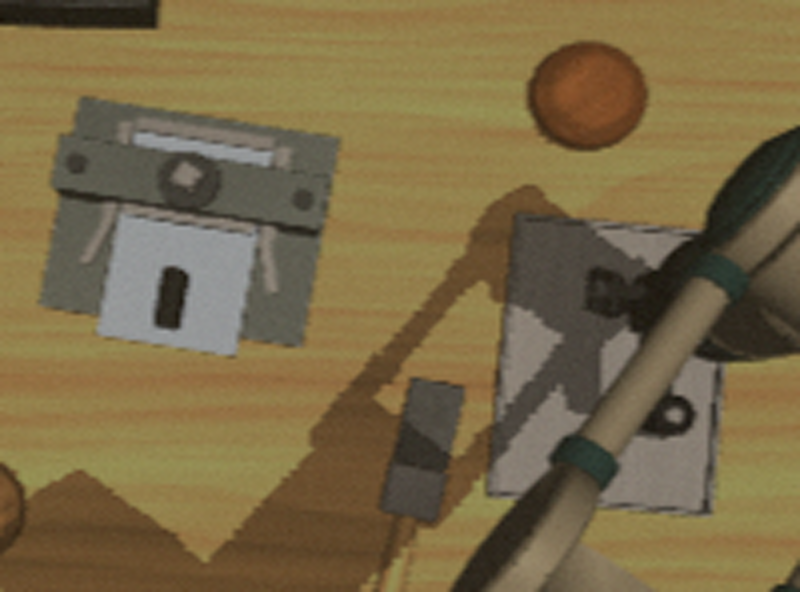

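Run:
```python
from h import *
im=load('top'); W=cloud(im); X,Y,Z=[W[...,i] for i in range(3)]
m=(X>.58)&(X<.64)&(Y>-.03)&(Y<.05)&(Z>.1)
print('sp',rect(im,m,.115))
c=cv2.cvtColor(im['color'],cv2.COLOR_RGB2BGR)
cv2.imwrite('pics/t17c.png',cv2.resize(c[160:195,270:305],None,fx=14,fy=14,interpolation=cv2.INTER_CUBIC))
```

```text
sp (array([0.6075116 , 0.00931894]), (16.023778915405273, 16.061378479003906), 58.090354919433594, 30.0)
```

View pics/t17c.png

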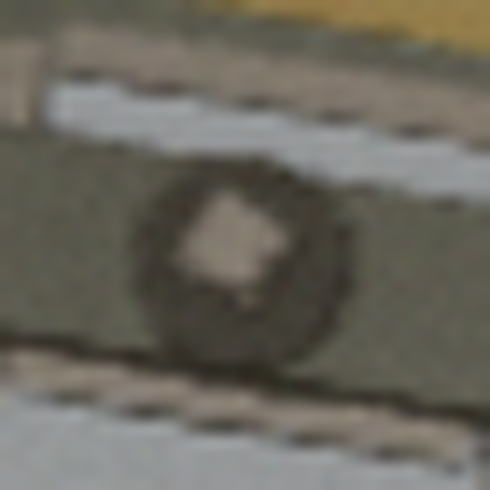

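{"name": "carry_out", "arguments": {
  "deltas": [0.5,0,0,0,0,0,-1,0.8,0,0,0,0,0,-1,0.7,0,0,0,0,0,-1,0.4,0,0,0,0,0,-1,0.15,0,0,0,0,0,-1,0,0,0,0,0,0,-1]
}}

```text
clock: 36.67
position: [0.5204, -0.2917, 0.0387]
ee_rot: [0.026, -0.707, 0.026, 0.707]
contact_force: [-1.5, 1.2, -5.1]
width: 0.0345
```

```bash
python3 st.py
```

```text
[ 0.5204 -0.2917  0.0387] [-1.5  1.2 -5.1] [-0.031 -0.074  0.051] 0.0345 psi -94.28 1.0179139660175949 36.675
```

Run:
```python
from h import *
c=cv2.imread('pics/w16.png')
cv2.imwrite('pics/w16c.png',cv2.convertScaleAbs(cv2.resize(c[160:215,285:355],None,fx=11,fy=10.8,interpolation=cv2.INTER_CUBIC),alpha=2.2))
```

```text
(no output)
```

View pics/w16c.png

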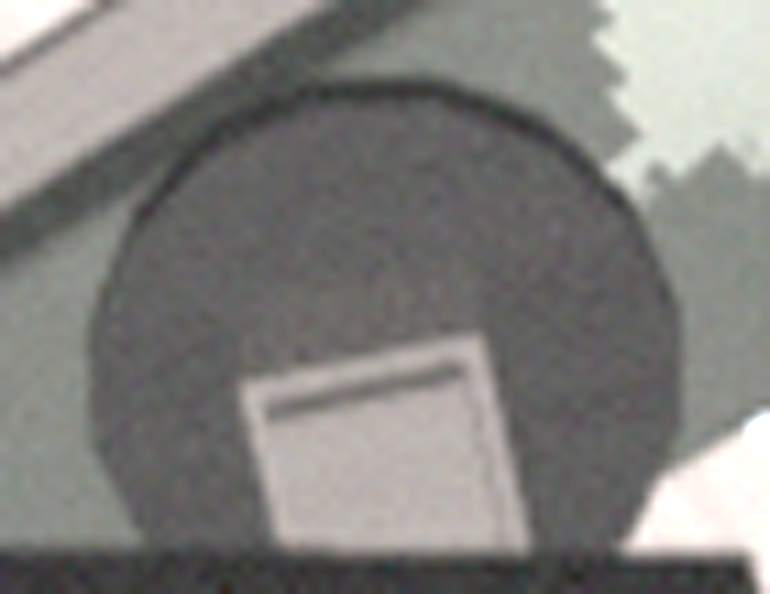

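Both times the torque began to rise at the same spindle angle, so that is the end stop. The square stands at about 58–60° mod 90, which fits a start near 0.9 rad and an end at about 3.6. Now I lay the crank down.

{"name": "carry_out", "arguments": {
  "deltas": [0.08,0,0,0,0,0,-1,0.07,0,0,0,0,0,-1,0.04,0,0,0,0,0,-1,0,0,0,0,0,0,-1]
}}

```text
clock: 37.17
position: [0.5199, -0.2921, 0.0273]
ee_rot: [0.027, -0.707, 0.027, 0.707]
contact_force: [-0.1, 0.1, -5.0]
width: 0.0345
```

```bash
python3 st.py
```

```text
[ 0.5199 -0.2921  0.0273] [-0.1  0.1 -5. ] [-0.017 -0.129 -0.006] 0.0345 psi -94.32 1.0177906695444063 37.175
```

{"name": "carry_out", "arguments": {
  "deltas": [0.03,0,0,0,0,0,-1,0,0,0,0,0,0,-1]
}}

```text
clock: 37.42
position: [0.5203, -0.2923, 0.0267]
ee_rot: [-0.026, 0.707, -0.027, -0.706]
contact_force: [-1.7, 1.1, 4.7]
width: 0.0345
```

```bash
python3 st.py
```

```text
[ 0.5203 -0.2923  0.0267] [-1.7  1.1  4.7] [ 0.189  0.457 -0.   ] 0.0345 psi -94.32 1.0178458654824056 37.425
```

Touching down, with the force reading up from -5 to +4.7 N. I release and rise.

{"name": "carry_out", "arguments": {
  "deltas": [0,0,0,0,0,0,0.2,0,0,0,0,0,0,1,0,0,0,0,0,0,1,0,0,0,0,0,0,1,0,0,0,0,0,0,1,-0.2,0,0,0,0,0,1,-0.6,0,0,0,0,0,1,-1,0,0,0,0,0,1,-1,0,0,0,0,0,1,0,0,0,0,0,0,1]
}}

```text
clock: 38.67
position: [0.523, -0.2942, 0.2004]
ee_rot: [-0.024, 0.711, -0.029, -0.703]
contact_force: [0.2, -1.1, -0.7]
width: 0.0856
```

```bash
python3 st.py
python3 - <<'E'
from h import *
im=snap('wrist','w18.png'); 
im=snap('top','t18.png'); im=snap('scene','s18.png')
E
```

```text
[ 0.523  -0.2942  0.2004] [ 0.2 -1.1 -0.7] [ 0.038  0.014 -0.006] 0.0856 psi -94.31 1.0177845613330279 38.675
```

View pics/w18.png

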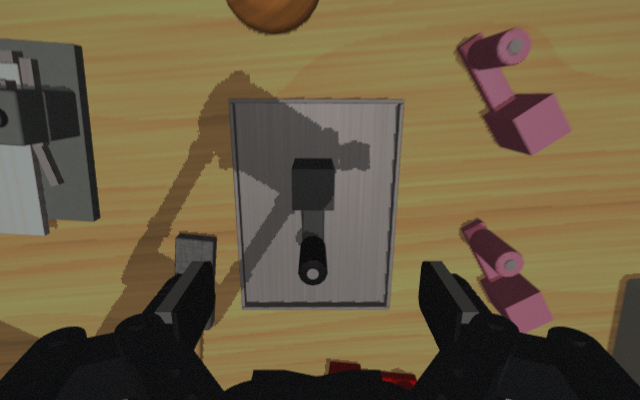

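View pics/s18.png

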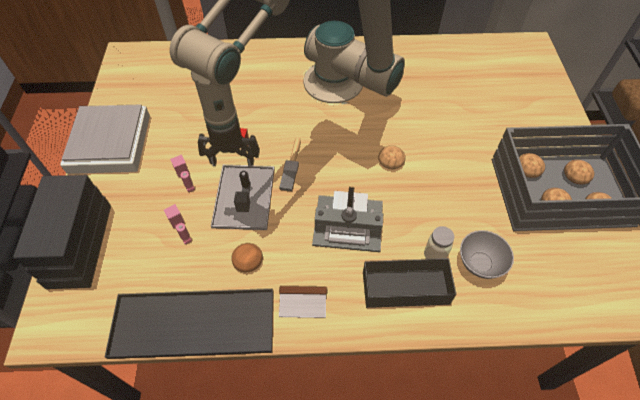

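The crank lies inside the tray, with the hub at (313,185) and the knob at (312,270). Plenty of time is left, so I'll go back over the press to check the spindle and the plate.

Run:
```python
from h import *
im=load('wrist'); W=cloud(im); X,Y,Z=[W[...,i] for i in range(3)]
h=(Z>.05)&(Z<.066)&(X>.48)&(X<.56)&(abs(Y+.29)<.04); print('hub',rect(im,h,.058),np.nanmedian(Z[h]))
k=(Z>.066)&(Z<.085)&(X>.42)&(X<.48)&(abs(Y+.29)<.04); print('knob',rect(im,k,.073),np.nanmedian(Z[k]))
plan([.53,.02,.20],-98)
```

```text
hub (array([ 0.52187988, -0.29127429]), (36.13489532470703, 37.372989654541016), 85.6148910522461, 1779.5) 0.05825819970433499
knob (array([ 0.45371942, -0.28585742]), (24.042102813720703, 27.510059356689453), 85.5247573852539, 639.0) 0.07304065518690767
psi0 -94.31 dpsi -3.69 n 6 pos [ 0.5194 -0.2916  0.1931] q6 1.02 d [0.0106 0.3116 0.0069]
-0.019,-0.865,0.036,0.154,0,0,
-0.019,-0.865,0.045,0.154,0,0,
-0.019,-0.864,0.054,0.154,0,0,
-0.019,-0.864,0.063,0.154,0,0,
-0.019,-0.863,0.073,0.154,0,0,
-0.019,-0.862,0.082,0.154,0,0,
```

{"name": "carry_out", "arguments": {
  "deltas": [-0.02,-0.86,0.04,0.15,0,0,1,-0.02,-0.86,0.05,0.15,0,0,1,-0.02,-0.86,0.05,0.15,0,0,1,-0.02,-0.86,0.06,0.15,0,0,1,-0.02,-0.86,0.07,0.15,0,0,1,-0.02,-0.86,0.08,0.15,0,0,1,0,0,0,0,0,0,1,0,0,0,0,0,0,1]
}}

```text
clock: 39.83
position: [0.5297, 0.0179, 0.1992]
ee_rot: [0.048, -0.704, 0.049, 0.707]
contact_force: [0.1, -0.1, 0.0]
width: 0.0853
```

```bash
python3 st.py
python3 - <<'E'
from h import *
im=snap('wrist','w19.png'); W=cloud(im); X,Y,Z=[W[...,i] for i in range(3)]
m=(Z>.061)&(Z<.075)&(X>.49)&(X<.56)&(Y>-.01)&(Y<.06)
print('handle',rect(im,m,.068),np.nanmedian(Z[m]))
m=(Z>.07)&(Z<.135)&(X>.52)&(X<.7)&(abs(Y)<.13); print('beam',rect(im,m,.08))
m=(Z>.107)&(X>.58)&(X<.64)&(Z<.13); print('sp',rect(im,m,.115))
c=cv2.cvtColor(im['color'],cv2.COLOR_RGB2BGR); 
cv2.imwrite('pics/w19c.png',cv2.resize(c[40:130,260:380],None,fx=6,fy=6,interpolation=cv2.INTER_CUBIC))
E
```

```text
[0.5297 0.0179 0.1992] [ 0.1 -0.1  0. ] [-0.021 -0.013 -0.034] 0.0853 psi -97.87 1.6114642548926015 39.825
handle (array([0.5274787 , 0.02166988]), (15.341214179992676, 43.9002685546875), 81.58084869384766, 946.5) 0.06800134731279628
beam (array([0.61070294, 0.00983316]), (183.7229461669922, 42.84646224975586), 81.647216796875, 15186.0)
sp (array([0.61024774, 0.00979548]), (15.63768196105957, 15.620695114135742), 61.39272689819336, 643.0)
```

View pics/w19.png

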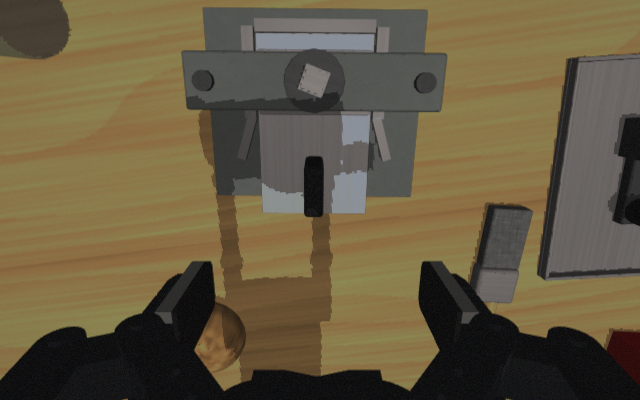

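View pics/w19c.png

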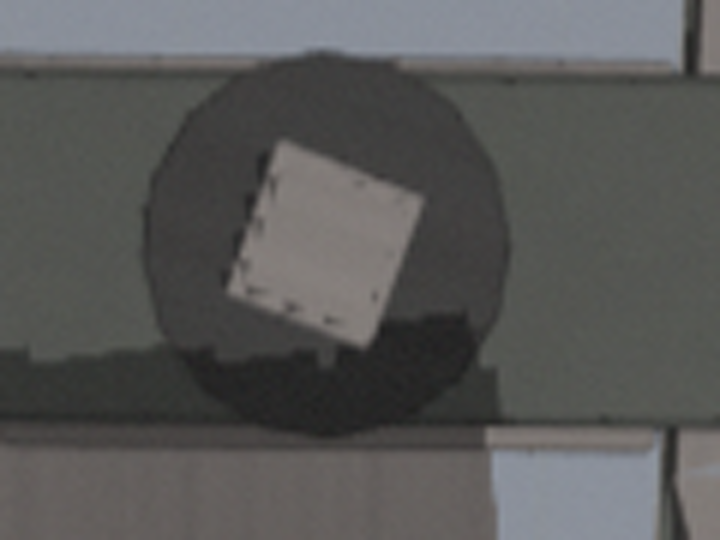

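The crank lies flat (hub top at 58 mm, knob top at 73 mm) and the plate is home. The spindle square is at 61.4° mod 90. That is exactly the drive-side play from where the hub ended after I backed it off, so the hub's friction probably dragged the spindle back about 12° (0.2 rad). That puts it near 3.4 rad, which is too close to the limit.

I'll go down and push it back to the stop by gripping the square shaft gently with the fingers.

Run:
```python
from h import *
plan([.6102,.0098,.1992],-118.6)
```

```text
psi0 -97.93 dpsi -20.67 n 6 pos [0.5299 0.0173 0.1995] q6 1.61 d [ 0.0803 -0.0075 -0.0003]
0.001,-0.010,-0.224,0.861,0,0,
0.001,-0.023,-0.223,0.861,0,0,
0.001,-0.037,-0.221,0.861,0,0,
0.001,-0.050,-0.218,0.861,0,0,
0.001,-0.063,-0.215,0.861,0,0,
0.001,-0.076,-0.211,0.861,0,0,
```

{"name": "carry_out", "arguments": {
  "deltas": [0,-0.01,-0.22,0.86,0,0,1,0,-0.02,-0.22,0.86,0,0,1,0,-0.04,-0.22,0.86,0,0,1,0,-0.05,-0.22,0.86,0,0,1,0,-0.06,-0.22,0.86,0,0,1,0,-0.08,-0.21,0.86,0,0,1,0,0,0,0,0,0,1]
}}

```text
clock: 40.75
position: [0.6112, 0.0087, 0.1998]
ee_rot: [0.175, -0.685, 0.175, 0.685]
contact_force: [-0.7, -0.5, -0.4]
width: 0.0853
```

Run:
```python
from h import *
plan([.6102,.0098,.095],-118.6)
im=snap('wrist'); W=cloud(im); X,Y,Z=[W[...,i] for i in range(3)]
m=(Z>.107)&(X>.57)&(X<.65)&(Z<.13)&(abs(Y)<.04); print('sp',rect(im,m,.115))
```

```text
psi0 -118.65 dpsi 0.05 n 2 pos [0.6112 0.0087 0.1998] q6 1.97 d [-0.001   0.0011 -0.1048]
0.873,-0.004,0.012,-0.006,0,0,
0.873,-0.004,0.012,-0.006,0,0,
sp (array([0.61216876, 0.00895824]), (15.125897407531738, 17.175884246826172), 61.95338821411133, 501.5)
```

{"name": "carry_out", "arguments": {
  "deltas": [0.5,0,0,0,0,0,1,0.6,0,0,0,0,0,1,0.4,0,0,0,0,0,1,0.2,0,0,0,0,0,1,0,0,0,0,0,0,1]
}}

```text
clock: 41.42
position: [0.61, 0.0102, 0.0982]
ee_rot: [0.174, -0.685, 0.175, 0.686]
contact_force: [-0.0, 0.0, 0.7]
width: 0.0854
```

```bash
python3 st.py
```

```text
[0.61   0.0102 0.0982] [-0.   0.   0.7] [0.022 0.033 0.001] 0.0854 psi -118.56 1.972294198657071 41.425
```

{"name": "carry_out", "arguments": {
  "deltas": [0,0,0,0,0,0,-1,0,0,0,0,0,0,-1,0,0,0,0,0,0,-1,0,0,0,0,0,0,-1,0,0,0,0,0,0,-1,0,0,0,0,0,0,-1],
  "newtons": 50
}}

```text
clock: 42.18
position: [0.61, 0.0087, 0.0995]
ee_rot: [0.173, -0.685, 0.175, 0.685]
contact_force: [-3.3, -4.5, 4.6]
width: 0.0145
```

```bash
python3 st.py
```

```text
[0.61   0.0087 0.0995] [-3.3 -4.5  4.6] [-0.696  0.451  0.029] 0.0145 psi -118.51 1.9726608696656713 42.175
```

{"name": "carry_out", "arguments": {
  "deltas": [0,0,0,0.5,0,0,-1,0,0,0,0.5,0,0,-1]
}}

```text
clock: 42.42
position: [0.61, 0.0087, 0.0995]
ee_rot: [0.197, -0.679, 0.199, 0.679]
contact_force: [-2.4, -3.7, 3.3]
width: 0.0139
```

```bash
python3 st.py
```

```text
[0.61   0.0087 0.0995] [-2.4 -3.7  3.3] [-0.698  0.458  0.252] 0.0139 psi -122.53 2.0429944362494203 42.425
```

{"name": "carry_out", "arguments": {
  "deltas": [0,0,0,0.5,0,0,-1,0,0,0,0.5,0,0,-1]
}}

```text
clock: 42.68
position: [0.61, 0.0087, 0.0995]
ee_rot: [-0.22, 0.672, -0.223, -0.672]
contact_force: [-2.9, -3.6, 4.1]
width: 0.0142
```

```bash
python3 st.py
```

```text
[0.61   0.0087 0.0995] [-2.9 -3.6  4.1] [-0.669  0.454  0.664] 0.0142 psi -126.49 2.1122377557383674 42.675
```

{"name": "carry_out", "arguments": {
  "deltas": [0,0,0,0.5,0,0,-1]
}}

```text
clock: 42.8
position: [0.61, 0.0088, 0.0995]
ee_rot: [-0.231, 0.668, -0.234, -0.668]
contact_force: [-3.5, -3.1, 5.2]
width: 0.0146
```

```bash
python3 st.py
```

```text
[0.61   0.0088 0.0995] [-3.5 -3.1  5.2] [-0.874  0.263  1.027] 0.0146 psi -128.41 2.146133338940917 42.8
```

The torque climbs again within 3–4° (0.25, then 0.66, then 1.03 N m), so the spindle really was at its slightly springy stop. I let go here and look once more.

{"name": "carry_out", "arguments": {
  "deltas": [0,0,0,0,0,0,-1,0,0,0,0,0,0,1,0,0,0,0,0,0,1,0,0,0,0,0,0,1,0,0,0,0,0,0,1,-0.3,0,0,0,0,0,1,-0.8,0,0,0,0,0,1,-0.8,0,0.5,0,0,0,1,0,0,0.6,0,0,0,1,0,0,0,0,0,0,1]
}}

```text
clock: 44.05
position: [0.5573, 0.0531, 0.2137]
ee_rot: [-0.233, 0.668, -0.233, -0.668]
contact_force: [0.8, -0.5, 0.0]
width: 0.0854
```

```bash
python3 st.py
python3 - <<'E'
from h import *
im=snap('wrist','w20.png'); W=cloud(im); X,Y,Z=[W[...,i] for i in range(3)]
m=(Z>.107)&(X>.58)&(X<.64)&(Z<.13)&(abs(Y)<.04); print('sp',rect(im,m,.115))
m=(Z>.061)&(Z<.075)&(X>.49)&(X<.56)&(Y>-.01)&(Y<.06)
print('handle',rect(im,m,.068),np.nanmedian(Z[m]))
E
```

```text
[0.5573 0.0531 0.2137] [ 0.8 -0.5  0. ] [-0.033 -0.03  -0.002] 0.0854 psi -128.45 2.2120728296740864 44.05
sp (array([0.61039966, 0.00969282]), (15.657764434814453, 15.6503267288208), 56.579864501953125, 538.5)
handle (array([0.52753534, 0.02177946]), (15.836345672607422, 44.516700744628906), 81.78278350830078, 872.5) 0.06795999083111287
```

View pics/w20.png

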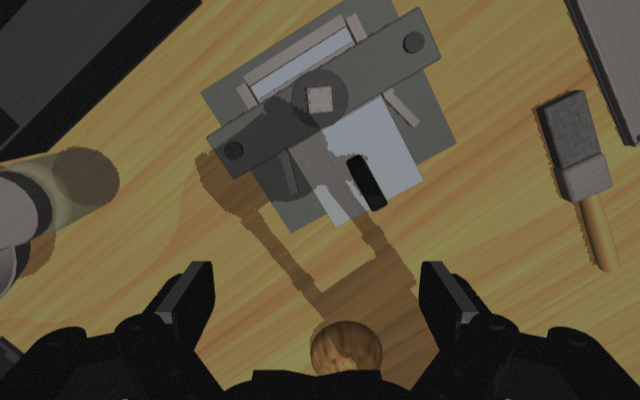

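The spindle now stands at 56.6° mod 90. That is 155.6° (2.72 rad) of clockwise turn, which fits the 3.6 rad stop from a start near 0.88. The plate is unchanged, and the gripper is clear of everything. I hand in.

Run:
```python
from h import *
im=snap('top','t21.png')
print(job.sign_off(), readout.get_state()['clock'])
```

```text
the job is handed in; nothing more can be done
the job is handed in; nothing more can be done
```

View pics/t21.png

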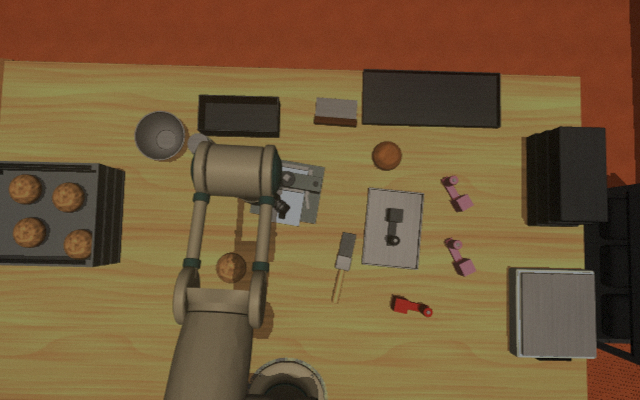

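I slid the plate home, fitted the crank on the spindle and turned it clockwise to the end stop. I then lifted the crank off and laid it flat in its tray. The job was handed in at about 44 s of the 72 s; no verdict is reported.

**What the last checks showed:**
- **Plate:** the handle stands 84 mm in front of the beam centre (85 nominal), with no sideways offset. It pushed back with about 9 N against the back stop.
- **Crank:** it lies flat in the tray with hub and knob both well inside (hub top at 58 mm and knob top at 73 mm above the bench, as they should be).
- **Other things:** all look unmoved in the last scene picture. The final top picture agrees, except that the arm hides the shaker there.

**What did not go smoothly:**
- **Overturned hub:** I kept turning past the first stall, where the torque reached 2.5 N m. The hub seems to have slipped over the stopped square shaft. I turned on to the stop a second time, up to 0.7 N m held.
- **Spindle set back:** after lift-off the spindle stood a few degrees short of its stop. I pinched the shaft with the fingers and turned it back against the stop, up to 1.0 N m. That last correction was made without the crank.
- **Spindle angle is inferred:** I could not read it directly. The final pictures show about 2.72 rad turned in all. That matches the 3.6 stop only if the spindle started near 0.88, close to the top of its 0 to 0.9 range. The torque rise supports it.

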